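Uncover and press the cabinet release

TASK

The key cabinet's release plunger sits in the dark timber housing on the turntable, under a loose flat cover. Tip the cover up by its overhanging front edge until it stands on the housing's back ledge, leaning against the wire rest, then press the plunger fully down to its stop and let it spring back. Leave the cover leaning on the rest, do not let it fall off the housing, and do not disturb the other things on the turntable.

Things in the scene. Friction and masses are not known exactly. Their poses are not given: they have to be found in the camera images.
- housing: Dark timber release unit fixed on the round spruce turntable (top 8 mm above the slate). Origin: centre of its underside; x from its front (facing the robot) to its back, y to its left, z up. Open-topped box with 6 mm walls, rim at z=78 mm; outer faces: front x=-55 mm, sides y=+-58 mm. A solid block, x=35 to 80 mm, forms its back.
- cover: Loose flat aluminium cover, 140 (x) by 112 (y) by 8 mm, 0.2 kg, not hinged, lying on the housing's rim. Origin: centre of its underside; x to the back, z out of its top face. Its front overhangs the housing's front wall by 30 mm, free below; its back edge lies on the ledge. Leaning on the rest, its top face touches the bars and it is turned 104 degrees from flat.
- cover_lip (a point): Middle of the lower edge of the cover's overhanging front (70 mm in front of the cover's origin).
- cover_back (a point): Middle of the lower edge of the cover's back (70 mm behind the cover's origin); the cover turns about this edge.
- ledge (a point): Where the cover's back edge lies at first: on the ledge, the top of the housing's back block, at x=55, z=78 mm of the housing. A steel lug 20 mm high, 7 mm thick stands at each end of the ledge (inner faces y=+-59 mm).
- rest_top (a point): Middle of the top bar of the wire rest, x=93, z=178 mm of the housing. The rest is two 8 mm steel bars at y=+-35 mm, joined at the top, rising from the ledge at x=66 mm (about 8 mm behind the cover), reclined 14 degrees.
- plunger (a joint): Spring plunger in the housing, m: 0 = up (at rest), 0.010 = fully down at its stop; about 6 N holds it down; it springs back.
- plunger_top (a point): Centre of the top of the plunger's round steel head, 36 mm across; 8 mm in front of the housing's origin, 66 mm above it (12 mm below the rim), hidden by the cover at first.
- lock: Brass cylinder lock standing on its collar, 54 mm across, 43 mm high; leave alone. Origin: centre of the underside.
- handle: Steel lever door handle on a square plate, 120 mm long, 53 mm high; leave alone. Origin: underside, near its middle.
- torch: Black rubber-gripped torch, lying, 120 mm long, 38 mm across; leave alone. Origin: underside, middle.
- tin: Red enamel fuse tin, closed, 76 mm across, 52 mm high; leave alone. Origin: centre of the underside.
Not all that is in view belongs to the job. Of the things that look like the cover, the middle-sized one is meant.

How it is judged:
On the way, in this order (a step that is already met when the one before it is completed fails the run):
1. the cover stands on the back ledge, leaning still against the wire rest (angle between cover's own z axis and vertical between 1.66 and 1.98 rad and x of cover_back in the frame of housing between 0.03 and 0.08 m and y of cover_back in the frame of housing between -0.015 and 0.015 m and z of cover_back in the frame of housing between 0.07 and 0.09 m and angle between the y axis of cover and the y axis of housing, either way round below 0.2 rad and linear speed of cover below 0.03 m/s), for 0.3 s.
2. the plunger is pressed fully down to its stop, with the cover still leaning (value of joint plunger above 0.009 m and angle between cover's own z axis and vertical between 1.66 and 1.98 rad), for 0.1 s.
At the end, for the whole second after the job is handed in: The cover is at rest on the back ledge, between the lugs (back edge within 15 mm of the middle, square within 0.2 rad), leaning on the wire rest, top face to the bars, turned 95 to 113 degrees from flat. The plunger, having been pressed at least 9 of its 10 mm, is up again (within 2 mm) (all of step 1 and value of joint plunger below 0.002 m); the robot touches nothing.
It fails at once if the cover is dropped off the housing (z of cover in the frame of housing below 0.06 m).
It fails at once if another thing on the turntable is shoved more than 25 mm (distance of any of lock, handle, torch, tin from where it was at the start of the episode above 0.025 m).
It also fails if it takes over 54 s, if anything falls off the work surface, if the arm or the gripper's body presses on something with over 40 N, if the wrist force passes 120 N, or if a joint passes its speed limit or range.

ROBOT

A 6-joint arm with a two-finger parallel gripper is mounted at the origin on the work surface. World frame = base frame: x ahead of the robot, y to its left, z up, the work surface at z = 0. Lengths are in m, angles in rad, forces in N, time in s.
With the tool pointing down it reaches from about 0.15 to 0.775 m from the base axis. Payload 6.1 kg.
Tool frame: the origin (TCP) lies midway between the tips of the shut fingers; the grasp point (between the pads) lies 19 mm behind it; z points along the fingers, y is the direction in which the jaws open and shut (so a half turn about z gives the same grasp; the last joint's range is limited). The gripper opens to 85 mm and grips with 20 to 120 N. Pads are 22 mm wide; open, the fingers measure 114 mm over their backs; the gripper's body (76 mm by 85 mm) begins 54 mm behind the grasp point. The pads swing forward as they close: fully open they stand 13 mm farther back than shut.
Start: joints at [-1.161, 0.126, -0.04, 1.405, 0, 1.571], TCP at [0.209, -0.482, 0.197] pointing down, gripper open.
Joint ranges: [-2.72, 2.72], [-0.95, 1.95], [-1.27, 1.35], [-1.78, 2.02], [-1.46, 1.47], [-3.14, 3.14]. Speed limits (rad/s): [2.39, 2.39, 3.01, 3.14, 3.14, 3.14].

INTERFACE

Orientations are given as a unit quaternion [w, x, y, z].
In Python, from rig import bot gives the robot as it stands. The module is installed in compiled form; this text tells all that it offers.
- The arm moves only by the tool servo_tool, never from a script. Its arguments are lists of equal length, an entry for each row: "offset": the shift along the tool's x, y, z in units of 0.025 m (1.0 is 0.025 m), a list of three; "delta_rot": the turn, a rotation vector about the tool's x, y, z in units of 0.1 rad (1.0 is 0.1 rad), a list of three; "hand": the gripper command: -1 is shut, 1 is fully open, values between are in proportion. In form: {"offset": [[tx, ty, tz], ...], "delta_rot": [[ax, ay, az], ...], "hand": [hand, ...]}. A call has 1 to 8 rows; each row shifts and turns the commanded pose from where the row before left it, along the tool's axes as they then stand; what a row does not reach is not made up. A row lasts 1/10 s, in which the tool goes at most 50 mm and 8.59 degrees, less where a joint would pass 70% of its speed; a pose out of reach is approached as far as the arm can. A call with a number of a shift or a turn outside -1 to 1 is refused whole. A call with a gripper value outside its range is refused whole. The fingers move at their own pace and stop on an object; "newtons" is the grip in N (left out, the last holds). Time passes only in rows, so rows that do not move let the fingers close. It gives the time, the measured TCP pose, the force and the opening at its end, in the units of the state.
- bot.observe(): the state, without advancing time (a new reading comes with each control period).
- bot.grab_frame(name): name is "scene" or "top" or "wrist"; returns the picture (400x640x3 uint8, red, green, blue); there is no depth.
- bot.calibration(name): a dict with "mtx" (3x3 intrinsics, pixels), "position" and "orientation" of the camera in the world. Camera axes: x right, y down, z forward; pixel columns grow to the right and rows downward; lengths in m; the calibration is good to about 2 mm. The wrist camera is an equidistant fisheye: a pixel r from the principal point sees the ray r / f radians off the axis. A picture is of the moment at which its call begins: read the wrist's pose just before it. calibration takes no time and is no camera call; for the wrist camera it gives the pose at the moment of the call.
- bot.close_job(): hands the job in, once; it reports no verdict.
The state is a dict: "time": time; "qpos": joint angles; "joint_vel": joint speeds; "joint_efforts": joint torques, N m; "tcp_pos": TCP position; "tcp_rot": TCP orientation; "wrist_force": force on the tool from outside, world axes, zero at the start; "ft_torque": the same for the moment, N m; "gripper_width": opening from 0.0 (shut) to 1.0 (fully open).
Only numpy, scipy, OpenCV 4.12 (cv2) and the standard library are available. Lean on these libraries where they do the work, as an engineer would, in place of code of your own. Each camera call takes 0.05 s, during which the arm holds its last target.

## Working session

There is one attempt and no reset: what is moved stays moved. The work goes in short steps, Python scripts to look and compute and a tool call to move; the robot and the scene stay as the last step left them, time stands still between calls to the robot, and variables do not carry over. Pictures are saved under pics/ and viewed, and the job is handed in when it is done.

Besides the shell and the picture viewer there is one more tool, called after ">>>" by a JSON object that holds its "api" and its "payload". servo_tool: Moves the arm, as the interface text tells. Its arguments: {"type":"object","properties":{"offset":{"type":"array"},"delta_rot":{"type":"array"},"hand":{"type":"array"},"newtons":{"type":"number"}},"required":["offset","delta_rot","hand"]}

```bash
mkdir -p pics
python3 - <<'E'
from rig import bot
import cv2
print(bot.observe())
for n in("scene","top","wrist"):
    c=bot.calibration(n);print(n,c)
    im=bot.grab_frame(n);cv2.imwrite(f"pics/{n}0.png",im[:,:,::-1])
E
```

```text
{'time': 0.0, 'qpos': array([-1.16099340e+00,  1.26376668e-01, -4.05894387e-02,  1.40538763e+00,
        3.15537156e-06,  1.57082735e+00]), 'joint_vel': array([ 0.00057612,  0.00012005,  0.00131508,  0.00167601, -0.00056232,
       -0.00036617]), 'joint_efforts': array([ 1.07864387e-03, -4.35910249e+01,  3.52926779e+01,  1.70754717e-02,
       -9.36262950e-05,  6.98075709e-06]), 'tcp_pos': array([ 0.20899713, -0.48111757,  0.19583875]), 'tcp_rot': array([-7.62733410e-04,  9.79083898e-01,  2.03455435e-01, -1.56910694e-04]), 'wrist_force': array([-0.15541417,  0.37514211,  0.28347506]), 'ft_torque': array([ 0.03001855, -0.08688713, -0.01344931]), 'gripper_width': 0.9990557008349962}
scene {'mtx': array([[366.41419563,   0.        , 319.08338115],
       [  0.        , 366.41419563, 201.87243259],
       [  0.        ,   0.        ,   1.        ]]), 'position': array([ 0.90433409, -0.07378731,  0.75033492]), 'orientation': array([-0.24542537,  0.78528244,  0.54103177, -0.17430575])}
top {'mtx': array([[429.7877464 ,   0.        , 316.40400855],
       [  0.        , 429.7877464 , 195.41519221],
       [  0.        ,   0.        ,   1.        ]]), 'position': array([0.30757691, 0.06248173, 1.0246881 ]), 'orientation': array([-0.08319501,  0.71154217, -0.69333601,  0.07791986])}
wrist {'mtx': array([[309.70691629,   0.        , 319.67571228],
       [  0.        , 309.70691629, 201.45530857],
       [  0.        ,   0.        ,   1.        ]]), 'position': array([ 0.28428708, -0.4489453 ,  0.37364851]), 'orientation': array([ 0.13397048,  0.8250845 , -0.54161459, -0.08911289])}
```

View pics/scene0.png

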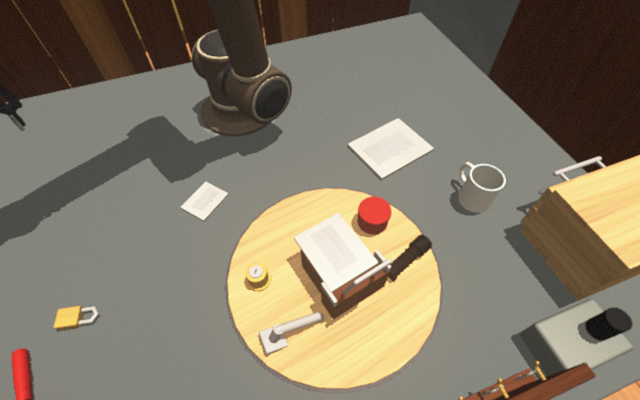

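View pics/top0.png

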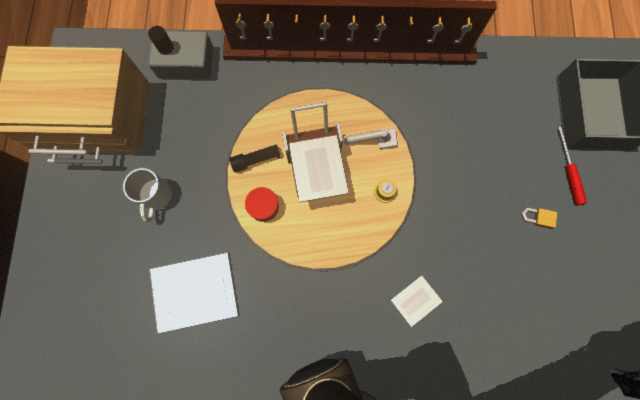

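View pics/wrist0.png

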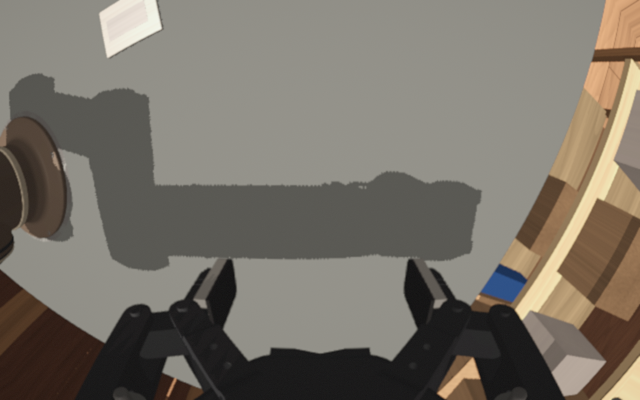

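In the scene and top pictures there are three things that look like the cover. In the top view they are a large one at (194,292) on the slate, a small one at (416,300) on the slate, and a middle one at (319,168) lying on the dark housing in front of the wire rest. The middle one fits the description. I'll confirm it in an enlarged crop and measure it.

```bash
cat > h.py <<'E'
import numpy as np, cv2
from scipy.spatial.transform import Rotation as R
def rot(q): return R.from_quat([q[1],q[2],q[3],q[0]])
def ray(c,u,v):
    K=c["mtx"]; d=np.array([(u-K[0,2])/K[0,0],(v-K[1,2])/K[1,1],1.])
    return c["position"],rot(c["orientation"]).apply(d)
def onz(c,u,v,z):
    o,d=ray(c,u,v); return o+d*(z-o[2])/d[2]
def proj(c,p):
    x=rot(c["orientation"]).inv().apply(np.asarray(p)-c["position"]); K=c["mtx"]
    return K[0,0]*x[...,0]/x[...,2]+K[0,2],K[1,1]*x[...,1]/x[...,2]+K[1,2]
E
python3 - <<'E'
from h import *
from rig import bot
for n,(a,b,s,t) in dict(top=(215,85,200,190),scene=(220,180,230,200)).items():
    im=cv2.imread(f"pics/{n}0.png"); c=bot.calibration(n)
    cv2.imwrite(f"pics/{n}0c.png",cv2.resize(im[b:b+t,a:a+s],None,fx=3,fy=3,interpolation=cv2.INTER_CUBIC))
    hsv=cv2.cvtColor(im,cv2.COLOR_BGR2HSV)
    m=((hsv[...,1]<60)&(hsv[...,2]>165)).astype(np.uint8)
    m=cv2.morphologyEx(m,cv2.MORPH_OPEN,np.ones((7,7)))
    cs,_=cv2.findContours(m,cv2.RETR_EXTERNAL,cv2.CHAIN_APPROX_NONE)
    for k in cs:
        if cv2.contourArea(k)<400: continue
        r=cv2.minAreaRect(k); q=cv2.approxPolyDP(cv2.convexHull(k),6,True)[:,0]
        z=.094 if a<r[0][0]<a+s and b<r[0][1]<b+t else .008
        P=np.array([onz(c,u,v,z) for u,v in q]); print(n,q.tolist(),P.round(3).tolist(),np.linalg.norm(np.roll(P,-1,0)-P,axis=1).round(3), P.mean(0).round(3))
E
```

```text
top [[424, 279], [438, 304], [409, 323], [394, 297]] [[0.351, -0.182, 0.008], [0.295, -0.212, 0.008], [0.252, -0.145, 0.008], [0.308, -0.112, 0.008]] [0.063 0.08  0.066 0.082] [ 0.302 -0.162  0.008]
top [[227, 254], [236, 315], [158, 331], [151, 269]] [[0.397, 0.28, 0.008], [0.259, 0.249, 0.008], [0.219, 0.424, 0.008], [0.357, 0.455, 0.008]] [0.141 0.179 0.142 0.18 ] [0.308 0.352 0.008]
top [[336, 136], [346, 192], [299, 200], [290, 143]] [[0.665, 0.031, 0.094], [0.533, 0.007, 0.094], [0.512, 0.111, 0.094], [0.645, 0.136, 0.094]] [0.134 0.106 0.135 0.107] [0.589 0.071 0.094]
scene [[595, 302], [628, 348], [596, 364], [566, 366], [540, 323]] [[0.856, 0.547, 0.008], [0.949, 0.537, 0.008], [0.95, 0.458, 0.008], [0.933, 0.404, 0.008], [0.851, 0.412, 0.008]] [0.094 0.079 0.057 0.083 0.135] [0.908 0.472 0.008]
scene [[340, 215], [375, 264], [326, 291], [297, 235]] [[0.52, 0.114, 0.094], [0.65, 0.133, 0.094], [0.667, 0.024, 0.094], [0.534, 0.012, 0.094]] [0.131 0.111 0.134 0.102] [0.593 0.071 0.094]
scene [[224, 191], [206, 217], [184, 209], [203, 183]] [[0.297, -0.108, 0.008], [0.359, -0.166, 0.008], [0.316, -0.212, 0.008], [0.252, -0.153, 0.008]] [0.084 0.063 0.087 0.064] [ 0.306 -0.16   0.008]
scene [[401, 120], [429, 151], [379, 175], [351, 141]] [[0.228, 0.432, 0.008], [0.364, 0.445, 0.008], [0.391, 0.281, 0.008], [0.253, 0.262, 0.008]] [0.137 0.167 0.14  0.172] [0.309 0.355 0.008]
```

```bash
ls pics
```

```text
scene0.png
scene0c.png
top0.png
top0c.png
wrist0.png
```

View pics/top0c.png

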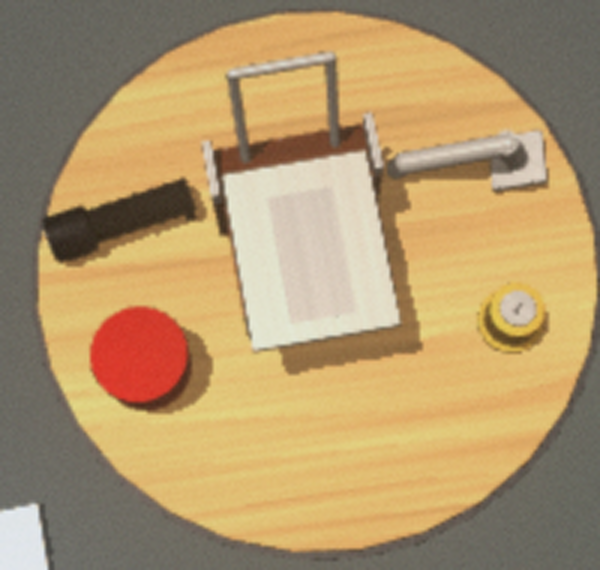

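View pics/scene0c.png

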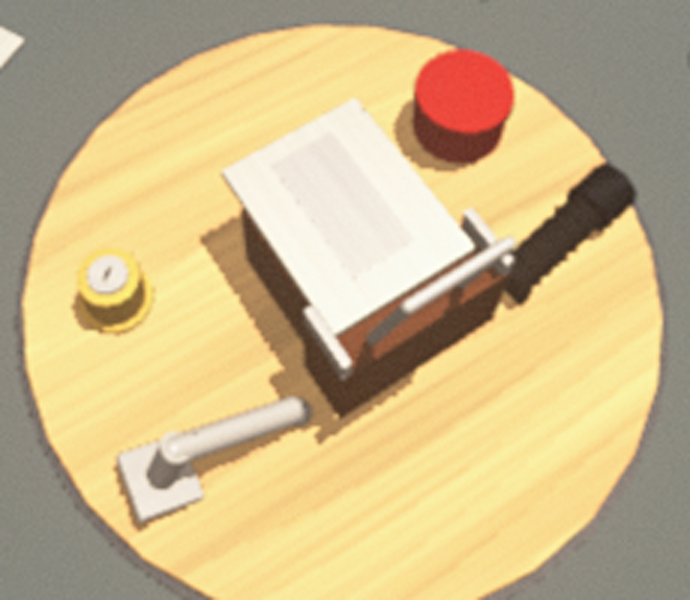

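The crops confirm it. The middle-sized plate is at about 134 x 107 mm, lies on the housing and has the wire rest behind it. The others measure about 64x81 and 141x179 mm. Next I'll refine its pose and plan the approach.

```bash
cat >> h.py <<'E'
def plan(p0,q0,p1,R1,n,q0isR=False):
    """n equal rows from pose to pose; prints rows in tool units"""
    Ra=q0 if q0isR else rot(q0)
    rv=(Ra.inv()*R1).as_rotvec(); out=[]
    cur=np.array(p0,float); Rc=Ra
    for i in range(1,n+1):
        Rn=Ra*R.from_rotvec(rv*i/n); pn=np.array(p0)+(np.array(p1)-p0)*i/n
        # row turns & shifts along the axes before the row
        out.append((np.round(Rc.inv().apply(pn-cur)/.025,2).tolist(),np.round((Rc.inv()*Rn).as_rotvec()/.1,2).tolist()))
        cur,Rc=pn,Rn
    return out
def tool(psi,pitch):
    """tool z at yaw psi, pitched down by pitch; tool x to the left"""
    x=np.array([-np.sin(psi),np.cos(psi),0]); h=np.array([np.cos(psi),np.sin(psi),0])
    z=np.cos(pitch)*h-np.sin(pitch)*np.array([0,0,1]); y=np.cross(z,x)
    return R.from_matrix(np.stack([x,y,z],1))
E
python3 - <<'E'
from h import *
from rig import bot
for n in ("top","scene"):
    im=cv2.imread(f"pics/{n}0.png"); c=bot.calibration(n)
    hsv=cv2.cvtColor(im,cv2.COLOR_BGR2HSV)
    m=((hsv[...,1]<60)&(hsv[...,2]>165)).astype(np.uint8)
    m=cv2.morphologyEx(m,cv2.MORPH_OPEN,np.ones((9,9)))
    cs,_=cv2.findContours(m,cv2.RETR_EXTERNAL,cv2.CHAIN_APPROX_NONE)
    t={"top":(319,168),"scene":(335,250)}[n]
    k=[k for k in cs if cv2.pointPolygonTest(k,t,False)>0][0][:,0]
    P=np.array([onz(c,u,v,.094)[:2] for u,v in k],np.float32)
    r=cv2.minAreaRect(P*1000); print(n,r)
    M=cv2.moments(P.reshape(-1,1,2)*1000); print(M['m10']/M['m00'],M['m01']/M['m00'],.5*np.arctan2(2*M['mu11'],M['mu20']-M['mu02']))
# rest top bar / lugs as check of the yaw
c=bot.calibration("top")
a,b=onz(c,215+230/3,85+73/3,.186),onz(c,215+333/3,85+58/3,.186); print("bar",a,b,np.arctan2(-(b-a)[0],(b-a)[1]) , (a+b)/2)
s=bot.observe(); print(s['tcp_pos'])
for r in plan(s['tcp_pos'],s['tcp_rot'],[.40,-.25,.24],tool(-.55,1.1),14):print(r)
E
```

```text
top ((588.5812377929688, 70.51542663574219), (138.512451171875, 110.86072540283203), 11.807663917541504)
588.488023390321 70.44971329613738 0.20840337105515624
scene ((592.1236572265625, 69.30133056640625), (140.55816650390625, 118.75291442871094), 11.69327449798584)
592.5745985561115 72.10583504064338 0.15191476183934782
bar [0.68676827 0.12827695 0.186     ] [0.69987056 0.05638287 0.186     ] -2.961326641315739 [0.69331941 0.09232991 0.186     ]
[ 0.20902964 -0.48122026  0.19600663]
([0.76, -0.39, -0.13], [-0.33, 0.1, -0.43])
([0.78, -0.35, -0.13], [-0.33, 0.1, -0.43])
([0.8, -0.31, -0.13], [-0.33, 0.1, -0.43])
([0.81, -0.27, -0.13], [-0.33, 0.1, -0.43])
([0.82, -0.24, -0.13], [-0.33, 0.1, -0.43])
([0.83, -0.2, -0.13], [-0.33, 0.1, -0.43])
([0.84, -0.16, -0.13], [-0.33, 0.1, -0.43])
([0.85, -0.11, -0.12], [-0.33, 0.1, -0.43])
([0.85, -0.07, -0.12], [-0.33, 0.1, -0.43])
([0.86, -0.03, -0.11], [-0.33, 0.1, -0.43])
([0.86, 0.01, -0.1], [-0.33, 0.1, -0.43])
([0.86, 0.05, -0.09], [-0.33, 0.1, -0.43])
([0.86, 0.09, -0.08], [-0.33, 0.1, -0.43])
([0.85, 0.13, -0.07], [-0.33, 0.1, -0.43])
```

>>> {"api": "servo_tool", "payload": {"offset": [[0.76,-0.39,-0.13],[0.78,-0.35,-0.13],[0.8,-0.31,-0.13],[0.81,-0.27,-0.13],[0.82,-0.24,-0.13],[0.83,-0.2,-0.13],[0.84,-0.16,-0.13],[0.85,-0.11,-0.12]], "delta_rot": [[-0.33,0.1,-0.43],[-0.33,0.1,-0.43],[-0.33,0.1,-0.43],[-0.33,0.1,-0.43],[-0.33,0.1,-0.43],[-0.33,0.1,-0.43],[-0.33,0.1,-0.43],[-0.33,0.1,-0.43]], "hand": [0.2,0.2,0.2,0.2,0.2,0.2,0.2,0.2], "newtons": 30}}

```text
time: 0.95
tcp_pos: [0.3184, -0.3485, 0.2211]
tcp_rot: [0.121, 0.92, 0.366, 0.066]
wrist_force: [0.4, -0.2, -0.6]
gripper_width: 0.599
```

>>> {"api": "servo_tool", "payload": {"offset": [[0.85,-0.07,-0.12],[0.86,-0.03,-0.11],[0.86,0.01,-0.1],[0.86,0.05,-0.09],[0.86,0.09,-0.08],[0.85,0.13,-0.07],[0,0,0]], "delta_rot": [[-0.33,0.1,-0.43],[-0.33,0.1,-0.43],[-0.33,0.1,-0.43],[-0.33,0.1,-0.43],[-0.33,0.1,-0.43],[-0.33,0.1,-0.43],[0,0,0]], "hand": [0.2,0.2,0.2,0.2,0.2,0.2,0.2]}}

```text
time: 1.65
tcp_pos: [0.4006, -0.2488, 0.2393]
tcp_rot: [0.207, 0.846, 0.477, 0.113]
wrist_force: [0.2, -0.2, 0.9]
gripper_width: 0.6
```

Run:
```python
from h import *
from rig import bot
s=bot.observe(); print(s['time'],s['tcp_pos'],s['qpos'].round(3),s['gripper_width'])
print(rot(s['tcp_rot']).as_matrix().round(3))
for r in plan(s['tcp_pos'],s['tcp_rot'],[.45,.045,.20],tool(.195,.4),16):print(r)
```

```text
1.65 [ 0.40056101 -0.24883617  0.23930203] [-0.556 -0.396 -0.504  0.987 -0.     1.559] 0.6004373690871182
[[ 0.519  0.761  0.389]
 [ 0.855 -0.459 -0.242]
 [-0.006  0.458 -0.889]]
([0.69, -0.29, -0.04], [-0.42, 0.35, -0.32])
([0.7, -0.26, -0.03], [-0.42, 0.35, -0.32])
([0.71, -0.24, -0.02], [-0.42, 0.35, -0.32])
([0.72, -0.22, 0.0], [-0.42, 0.35, -0.32])
([0.73, -0.2, 0.02], [-0.42, 0.35, -0.32])
([0.73, -0.17, 0.03], [-0.42, 0.35, -0.32])
([0.73, -0.15, 0.05], [-0.42, 0.35, -0.32])
([0.74, -0.13, 0.07], [-0.42, 0.35, -0.32])
([0.74, -0.11, 0.09], [-0.42, 0.35, -0.32])
([0.74, -0.09, 0.12], [-0.42, 0.35, -0.32])
([0.74, -0.07, 0.14], [-0.42, 0.35, -0.32])
([0.73, -0.06, 0.16], [-0.42, 0.35, -0.32])
([0.73, -0.04, 0.18], [-0.42, 0.35, -0.32])
([0.72, -0.03, 0.21], [-0.42, 0.35, -0.32])
([0.71, -0.01, 0.23], [-0.42, 0.35, -0.32])
([0.71, 0.0, 0.26], [-0.42, 0.35, -0.32])
```

>>> {"api": "servo_tool", "payload": {"offset": [[0.69,-0.29,-0.04],[0.7,-0.26,-0.03],[0.71,-0.24,-0.02],[0.72,-0.22,0.0],[0.73,-0.2,0.02],[0.73,-0.17,0.03],[0.73,-0.15,0.05],[0.74,-0.13,0.07]], "delta_rot": [[-0.42,0.35,-0.32],[-0.42,0.35,-0.32],[-0.42,0.35,-0.32],[-0.42,0.35,-0.32],[-0.42,0.35,-0.32],[-0.42,0.35,-0.32],[-0.42,0.35,-0.32],[-0.42,0.35,-0.32]], "hand": [0.2,0.2,0.2,0.2,0.2,0.2,0.2,0.2]}}

```text
time: 2.45
tcp_pos: [0.4249, -0.1036, 0.2195]
tcp_rot: [0.29, 0.71, 0.578, 0.28]
wrist_force: [0.2, 0.6, -0.4]
gripper_width: 0.597
```

Run:
```python
from h import *
from rig import bot
s=bot.observe(); print(s['time'],s['tcp_pos'],s['qpos'].round(4))
# planar fit r,z from the three poses
D=[(.209,-.4811,.1958,.1264,-.0406,1.4054),(.40056,-.24884,.2393,-.396,-.504,.987)]
q=s['qpos']; D.append((*s['tcp_pos'],q[1],q[2],q[3]))
A=[];b=[]
for x,y,z,a,e,w in D:
    p=a-e+w
    A.append([np.sin(a),np.cos(a-e),np.sin(a-e),np.cos(p),0,0]);b.append(np.hypot(x,y))
    A.append([np.cos(a),-np.sin(a-e),np.cos(a-e),-np.sin(p),1,0]);b.append(z)
A=np.array(A)[:,[0,1,3,4]]
sol=np.linalg.lstsq(A,np.array(b),rcond=None);print(sol[0],A@sol[0]-b)
```

```text
2.45 [ 0.42491795 -0.10364037  0.21954252] [-0.3869 -0.7637 -0.9003  0.6237  0.1962  1.4724]
[0.59054299 0.45608846 0.54197113 0.22722657] [-0.001216   -0.00052537  0.00232749  0.0018329  -0.00119364 -0.00130753]
```

Run:
```python
from h import *
from scipy.optimize import least_squares
L=[.5905,.456,.542,.227]
for L in ([.5905,.456,.542,.227],):
  for r,z in((.5,.1),(.53,.1),(.55,.09),(.46,.2)):
    for p in (0,.2,.4,.6,.8,1.0,1.2):
        f=lambda t:[L[0]*np.sin(t[0])+L[1]*np.cos(t[1])+L[2]*np.cos(p)-r, L[3]+L[0]*np.cos(t[0])-L[1]*np.sin(t[1])-L[2]*np.sin(p)-z]
        s=least_squares(f,[-.5,.2]); a,b=s.x; print(r,z,p,"j2 %.2f j3 %.2f j4 %.2f"%(a,a-b,p-b), "res %.3f"%np.abs(s.fun).max())
```

```text
0.5 0.1 0 j2 -2.82 j3 -1.57 j4 1.25 res 0.001
0.5 0.1 0.2 j2 -2.13 j3 -1.57 j4 0.75 res 0.083
0.5 0.1 0.4 j2 0.01 j3 -1.57 j4 -1.18 res 0.050
0.5 0.1 0.6 j2 -0.36 j3 -1.32 j4 -0.36 res 0.000
0.5 0.1 0.8 j2 -0.42 j3 -1.07 j4 0.14 res 0.000
0.5 0.1 1.0 j2 -0.32 j3 -0.85 j4 0.47 res 0.000
0.5 0.1 1.2 j2 -0.18 j3 -0.64 j4 0.74 res 0.000
0.53 0.1 0 j2 -3.05 j3 -1.57 j4 1.48 res 0.007
0.53 0.1 0.2 j2 -3.08 j3 -1.57 j4 1.71 res 0.115
0.53 0.1 0.4 j2 0.35 j3 -1.57 j4 -1.52 res 0.042
0.53 0.1 0.6 j2 -0.26 j3 -1.29 j4 -0.43 res 0.000
0.53 0.1 0.8 j2 -0.34 j3 -1.04 j4 0.09 res 0.000
0.53 0.1 1.0 j2 -0.26 j3 -0.82 j4 0.44 res 0.000
0.53 0.1 1.2 j2 -0.12 j3 -0.60 j4 0.73 res 0.000
0.55 0.09 0 j2 -3.38 j3 -1.52 j4 1.86 res 0.000
0.55 0.09 0.2 j2 -3.71 j3 -1.57 j4 2.34 res 0.084
0.55 0.09 0.4 j2 0.60 j3 -1.57 j4 -1.77 res 0.037
0.55 0.09 0.6 j2 -0.15 j3 -1.29 j4 -0.54 res 0.000
0.55 0.09 0.8 j2 -0.26 j3 -1.04 j4 0.03 res 0.000
0.55 0.09 1.0 j2 -0.20 j3 -0.81 j4 0.39 res 0.000
0.55 0.09 1.2 j2 -0.08 j3 -0.58 j4 0.70 res 0.000
0.46 0.2 0 j2 -1.89 j3 -1.57 j4 0.32 res 0.046
0.46 0.2 0.2 j2 -0.72 j3 -1.57 j4 -0.65 res 0.020
0.46 0.2 0.4 j2 -0.87 j3 -1.32 j4 -0.05 res 0.000
0.46 0.2 0.6 j2 -0.80 j3 -1.09 j4 0.31 res 0.000
0.46 0.2 0.8 j2 -0.66 j3 -0.89 j4 0.57 res 0.000
0.46 0.2 1.0 j2 -0.49 j3 -0.69 j4 0.80 res 0.000
0.46 0.2 1.2 j2 -0.32 j3 -0.50 j4 1.02 res 0.000
```

Tool pitch 0 isn't reachable at the lip: joints 2 and 3 get near their limits, and about 0.7 rad is feasible. So I'll straddle the lip at pitch 0.75 with the jaws open and raise it on the lower finger to 0.75 rad. There the plate lies flat on the pad, so I can grip it and turn it the rest of the way.

```bash
cat >> h.py <<'E'
psi=.195; H=np.array([np.cos(psi),np.sin(psi),0]); Z=np.array([0,0,1.])
C=np.array([.590,.071,.086]); B=C+.07*H
def lip(th): return B+.14*(-np.cos(th)*H+np.sin(th)*Z)
def tcp_at(contact,pitch,gap,s,sw=.005):
    """TCP so that the lower pad (gap opening) has its point s behind the tip at contact"""
    T=tool(psi,pitch).as_matrix(); return contact+T[:,1]*gap/2+T[:,2]*(s+sw)
E
python3 - <<'E'
from h import *
from rig import bot
s=bot.observe();print(s['time'],s['tcp_pos'])
T=tool(psi,.75); t0=tcp_at(lip(0),.75,.051,.016)-.010*Z
pre=t0-.06*T.as_matrix()[:,2]
print("t0",t0,"pre",pre)
for r in plan(s['tcp_pos'],s['tcp_rot'],pre+[0,0,.03],T,12):print(r)
E
```

```text
2.45 [ 0.42491795 -0.10364037  0.21954252]
t0 [0.55345328 0.06378166 0.08034365] pre [0.51038398 0.05527506 0.12124198]
([0.56, -0.07, 0.32], [0.01, 0.19, -0.25])
([0.55, -0.05, 0.33], [0.01, 0.19, -0.25])
([0.55, -0.04, 0.34], [0.01, 0.19, -0.25])
([0.54, -0.02, 0.35], [0.01, 0.19, -0.25])
([0.53, -0.01, 0.36], [0.01, 0.19, -0.25])
([0.53, 0.0, 0.37], [0.01, 0.19, -0.25])
([0.52, 0.02, 0.38], [0.01, 0.19, -0.25])
([0.51, 0.03, 0.39], [0.01, 0.19, -0.25])
([0.5, 0.04, 0.4], [0.01, 0.19, -0.25])
([0.49, 0.06, 0.41], [0.01, 0.19, -0.25])
([0.48, 0.07, 0.42], [0.01, 0.19, -0.25])
([0.47, 0.08, 0.43], [0.01, 0.19, -0.25])
```

>>> {"api": "servo_tool", "payload": {"offset": [[0.56,-0.07,0.32],[0.55,-0.05,0.33],[0.55,-0.04,0.34],[0.54,-0.02,0.35],[0.53,-0.01,0.36],[0.53,0.0,0.37],[0.52,0.02,0.38],[0.51,0.03,0.39]], "delta_rot": [[0,0.19,-0.25],[0,0.19,-0.25],[0,0.19,-0.25],[0,0.19,-0.25],[0,0.19,-0.25],[0,0.19,-0.25],[0,0.19,-0.25],[0,0.19,-0.25]], "hand": [0.2,0.2,0.2,0.2,0.2,0.2,0.2,0.2]}}

```text
time: 3.25
tcp_pos: [0.4829, 0.0021, 0.1735]
tcp_rot: [0.271, 0.626, 0.666, 0.302]
wrist_force: [0.3, -0.0, -0.2]
gripper_width: 0.601
```

>>> {"api": "servo_tool", "payload": {"offset": [[0.5,0.04,0.4],[0.49,0.06,0.41],[0.48,0.07,0.42],[0.47,0.08,0.43],[0,0,0]], "delta_rot": [[0,0.19,-0.25],[0,0.19,-0.25],[0,0.19,-0.25],[0,0.19,-0.25],[0,0,0]], "hand": [0.2,0.2,0.2,0.2,0.2]}}

```text
time: 3.75
tcp_pos: [0.5121, 0.0554, 0.1499]
tcp_rot: [0.259, 0.579, 0.707, 0.311]
wrist_force: [-0.2, -0.7, 0.8]
gripper_width: 0.596
```

Run:
```python
from h import *
from rig import bot
s=bot.observe();print(s['time'],s['tcp_pos'],s['qpos'].round(3));print(rot(s['tcp_rot']).as_matrix().round(3))
im=bot.grab_frame("wrist");cv2.imwrite("pics/w1.png",im[:,:,::-1])
im=bot.grab_frame("scene");cv2.imwrite("pics/s1.png",cv2.resize(im[100:340,160:480,::-1],None,fx=2.4,fy=2.4))
T=tool(psi,.75); t0=tcp_at(lip(0),.75,.051,.016)-.010*Z
pre=t0-.06*T.as_matrix()[:,2]
for r in plan(s['tcp_pos'],s['tcp_rot'],pre,T,2):print(r)
```

```text
3.75 [0.51205562 0.05539862 0.14992964] [ 0.034 -0.551 -1.     0.294  0.115  1.457]
[[-0.194  0.658  0.727]
 [ 0.981  0.135  0.14 ]
 [-0.006  0.741 -0.672]]
([0.01, -0.45, 0.36], [0.07, 0.02, 0.02])
([0.01, -0.44, 0.36], [0.07, 0.02, 0.02])
```

View pics/w1.png

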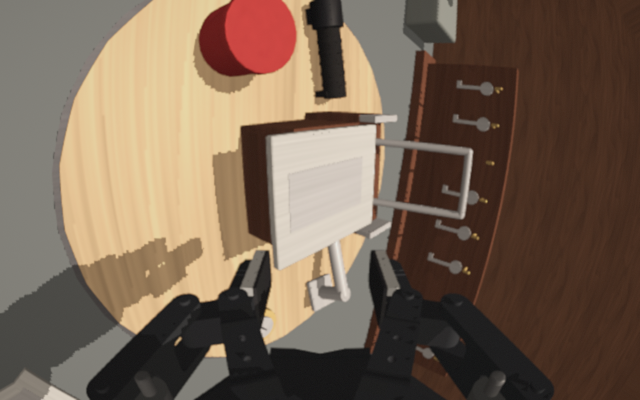

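View pics/s1.png

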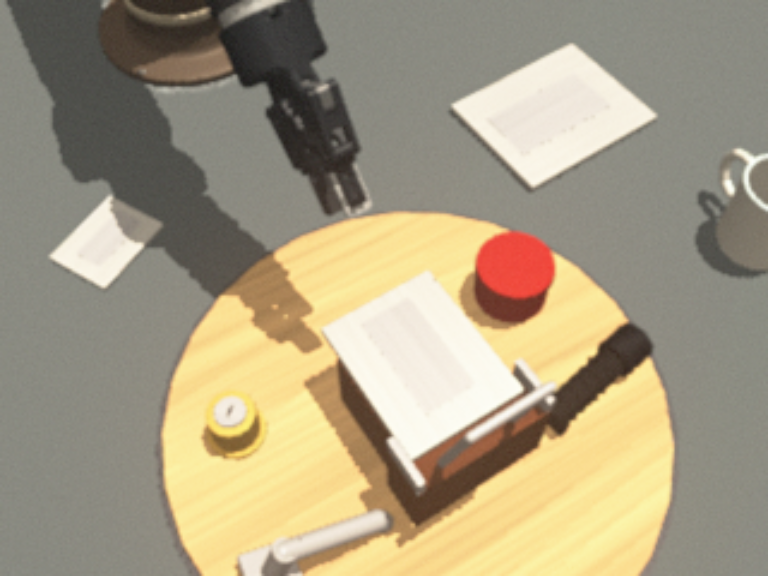

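Run:
```python
from h import *
from rig import bot
s=bot.observe();c=bot.calibration("scene")
u,v=proj(c,s['tcp_pos']);print((u-160)*2.4,(v-100)*2.4)
T=tool(psi,.75); t0=tcp_at(lip(0),.75,.051,.016)-.010*Z
pre=t0-.06*T.as_matrix()[:,2]
for r in plan(pre,T,t0,T,4,True):print(r)
# the lift at constant pitch, from t0
prev=t0
for th in np.arange(0,.76,.05):
    t=tcp_at(lip(th),.75,.051,.016); d=T.inv().apply(t-prev)/.025; print(round(th,2),d.round(2).tolist()); prev=t
```

```text
364.99045677768703 252.27820853970258
([-0.0, 0.0, 0.6], [-0.0, -0.0, -0.0])
([0.0, -0.0, 0.6], [0.0, 0.0, 0.0])
([0.0, -0.0, 0.6], [0.0, 0.0, 0.0])
([-0.0, 0.0, 0.6], [0.0, 0.0, 0.0])
0.0 [0.0, 0.29, -0.27]
0.05 [0.0, 0.21, -0.19]
0.1 [-0.0, 0.22, -0.17]
0.15 [0.0, 0.23, -0.16]
0.2 [-0.0, 0.23, -0.15]
0.25 [0.0, 0.24, -0.14]
0.3 [0.0, 0.25, -0.13]
0.35 [-0.0, 0.26, -0.12]
0.4 [0.0, 0.26, -0.1]
0.45 [-0.0, 0.27, -0.09]
0.5 [0.0, 0.27, -0.08]
0.55 [-0.0, 0.27, -0.06]
0.6 [0.0, 0.28, -0.05]
0.65 [0.0, 0.28, -0.03]
0.7 [0.0, 0.28, -0.02]
0.75 [0.0, 0.28, -0.01]
```

>>> {"api": "servo_tool", "payload": {"offset": [[0,-0.45,0.36],[0,-0.44,0.36],[0,0,0]], "delta_rot": [[0.07,0.02,0.02],[0.07,0.02,0.02],[0,0,0]], "hand": [0.2,0.2,0.2]}}

```text
time: 4.15
tcp_pos: [0.5085, 0.0536, 0.119]
tcp_rot: [0.253, 0.583, 0.708, 0.307]
wrist_force: [-1.0, 0.2, -0.0]
gripper_width: 0.598
```

Run:
```python
from h import *
from rig import bot
s=bot.observe();c=bot.calibration("scene");M=rot(s['tcp_rot']).as_matrix();p=s['tcp_pos']
print(s['qpos'].round(3))
im=bot.grab_frame("scene")[:,:,::-1].copy()
im=cv2.resize(im[140:340,200:440],None,fx=3,fy=3)
for q,col in ((p,(0,0,255)),(p+M[:,1]*.0255-M[:,2]*.005,(0,255,0)),(p-M[:,1]*.0255-M[:,2]*.005,(255,0,0)),(lip(0),(255,0,255)),(B+[0,0,.008],(255,0,255))):
    u,v=proj(c,q);cv2.circle(im,(int((u-200)*3),int((v-140)*3)),3,col,-1)
cv2.imwrite("pics/s2.png",im)
```

```text
[ 0.027 -0.524 -1.047  0.237  0.121  1.457]
```

View pics/s2.png

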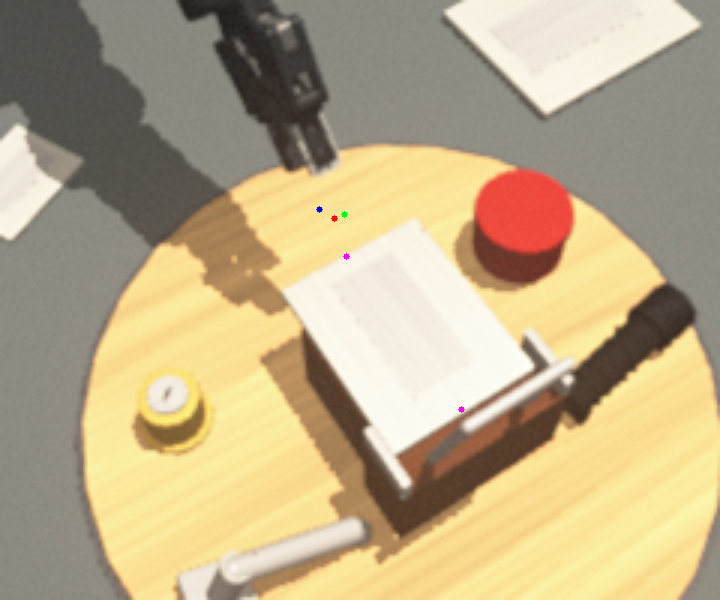

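The picture shows the finger tips at (325,170), but the projected TCP-based tip (green) falls at (345,215). That's about 30 mm off. I'll check it in the top view before approaching.

Run:
```python
from h import *
from rig import bot
s=bot.observe();c=bot.calibration("top");M=rot(s['tcp_rot']).as_matrix();p=s['tcp_pos']
im=bot.grab_frame("top")[:,:,::-1].copy()
x0,y0=240,110
im=cv2.resize(im[y0:y0+180,x0:x0+200],None,fx=3.3,fy=3.3,interpolation=cv2.INTER_CUBIC)
for q,col in ((p,(0,0,255)),(p+M[:,1]*.0255-M[:,2]*.005,(0,255,0)),(p-M[:,1]*.0255-M[:,2]*.005,(255,0,0)),(lip(0),(255,0,255)),(B+[0,0,.008],(255,0,255))):
    u,v=proj(c,q);cv2.circle(im,(int((u-x0)*3.3),int((v-y0)*3.3)),3,col,-1)
cv2.imwrite("pics/t2.png",im);print(s['time'],s['tcp_pos'])
```

```text
4.2 [0.5091607  0.05370664 0.12041068]
```

View pics/t2.png

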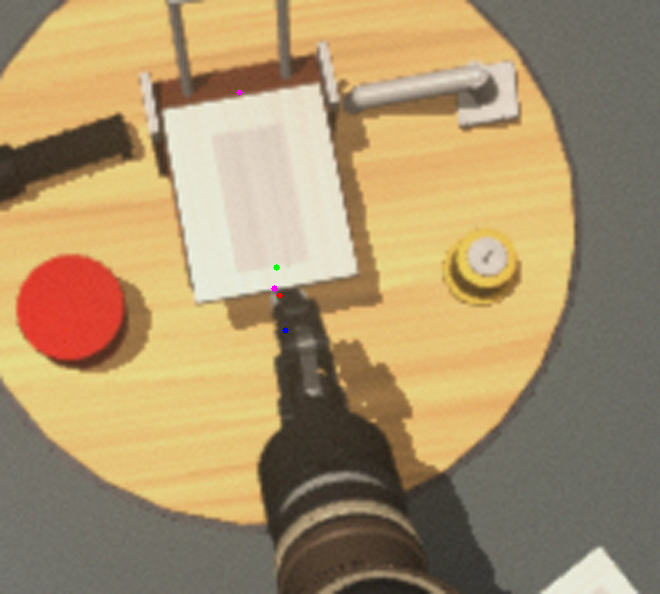

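Run:
```python
from h import *
from rig import bot
s=bot.observe();M=rot(s['tcp_rot']).as_matrix();p=s['tcp_pos']
a,d=ray(bot.calibration("top"),240+285/3.3,110+292/3.3)
b,e=ray(bot.calibration("scene"),200+325/3,140+170/3)
d/=np.linalg.norm(d);e/=np.linalg.norm(e)
t=np.linalg.lstsq(np.stack([d,-e],1),b-a,rcond=None)[0]
P=a+d*t[0];Q=b+e*t[1];print(P,Q,np.linalg.norm(P-Q));print("tool coords",M.T@((P+Q)/2-p))
# same test on the rest's top bar ends / cover corner as control
a,d=ray(bot.calibration("top"),240+196/3.3,110+302/3.3)
print("cover corner top",onz(bot.calibration("top"),240+196/3.3,110+302/3.3,.094),"scene",onz(bot.calibration("scene"),200+416/3,140+220/3,.094))
```

```text
[0.50086121 0.05105791 0.16708512] [0.50088321 0.05114657 0.16708889] 9.141918823391819e-05
tool coords [-0.00093387  0.0268893  -0.03773391]
cover corner top [0.50893128 0.10968706 0.094     ] scene [0.5150678  0.11251816 0.094     ]
```

>>> {"api": "servo_tool", "payload": {"offset": [[0,0,0],[0,0,0],[0,0,0],[0,0,0],[0,0,0],[0,0,0],[0,0,0],[0,0,0]], "delta_rot": [[0,0,0],[0,0,0],[0,0,0],[0,0,0],[0,0,0],[0,0,0],[0,0,0],[0,0,0]], "hand": [-1,-1,-1,-1,-1,-1,-1,-1]}}

```text
time: 5.05
tcp_pos: [0.5104, 0.0541, 0.1228]
tcp_rot: [0.254, 0.582, 0.708, 0.309]
wrist_force: [-0.4, -0.6, -1.1]
gripper_width: 0.002
```

Run:
```python
from h import *
from rig import bot
s=bot.observe();M=rot(s['tcp_rot']).as_matrix();p=s['tcp_pos'];print(s['time'],p,s['gripper_width'])
o=[]
for n,x0,y0 in (("top",250,110),("scene",250,140)):
    c=bot.calibration(n);im=bot.grab_frame(n)[:,:,::-1].copy()
    im=cv2.resize(im[y0:y0+140,x0:x0+100],None,fx=4,fy=4,interpolation=cv2.INTER_CUBIC)
    for k in range(0,5):
        u,v=proj(c,p-M[:,2]*.02*k);cv2.circle(im,(int((u-x0)*4),int((v-y0)*4)),2,(0,0,255) if k==0 else (0,255,255),-1)
    o.append(im)
cv2.imwrite("pics/c3.png",np.hstack(o))
```

```text
5.05 [0.5103772  0.05410718 0.12284968] 0.001530290731797764
```

View pics/c3.png

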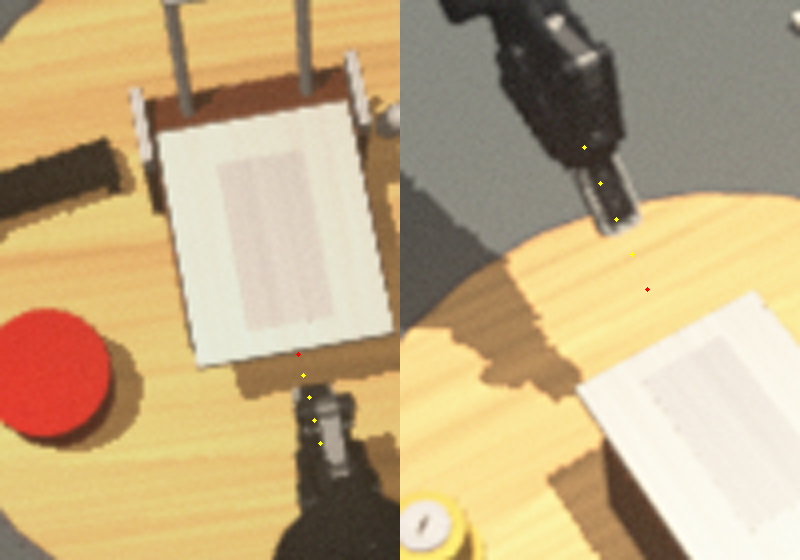

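Run:
```python
from h import *
from rig import bot
s=bot.observe();M=rot(s['tcp_rot']).as_matrix();p=s['tcp_pos']
T,S=bot.calibration("top"),bot.calibration("scene")
a,d=ray(T,250+312/4,110+386/4)
b,e=ray(S,250+618/4,140+230/4)
d/=np.linalg.norm(d);e/=np.linalg.norm(e)
t=np.linalg.lstsq(np.stack([d,-e],1),b-a,rcond=None)[0]
P=a+d*t[0];Q=b+e*t[1];print(P,Q,np.linalg.norm(P-Q));print("tool",M.T@((P+Q)/2-p),"world",(P+Q)/2-p)
# wrist camera vs tcp in tool frame now
w=bot.calibration("wrist");print(M.T@(w['position']-p))
```

```text
[0.48103798 0.04764535 0.18254204] [0.5905338  0.20796974 0.20227095] 0.1951473147252337
tool [ 0.06733944  0.07767497 -0.01869258] world [0.02542793 0.07367241 0.06959319]
[ 0.08139336  0.00058503 -0.17731774]
```

Run:
```python
from h import *
from rig import bot
s=bot.observe();M=rot(s['tcp_rot']).as_matrix();p=s['tcp_pos']
T,S=bot.calibration("top"),bot.calibration("scene")
a,d=ray(T,250+315/4,110+386/4)
b,e=ray(S,250+218/4,140+230/4)
d/=np.linalg.norm(d);e/=np.linalg.norm(e)
t=np.linalg.lstsq(np.stack([d,-e],1),b-a,rcond=None)[0]
P=a+d*t[0];Q=b+e*t[1];print(P,Q,np.linalg.norm(P-Q));print("tool",M.T@((P+Q)/2-p),"world",(P+Q)/2-p)
```

```text
[0.48781314 0.04551211 0.14984181] [0.48815442 0.04690437 0.14988511] 0.001434131832943537
tool [-0.00348529  0.0038442  -0.03561215] world [-0.02237418 -0.0079269   0.02705015]
```

Run:
```python
from h import *
from rig import bot
s=bot.observe();M=rot(s['tcp_rot']).as_matrix();p=s['tcp_pos']
w=bot.calibration("wrist")
def fp(P):
    x=rot(w["orientation"]).inv().apply(P-w["position"]);th=np.arctan2(np.hypot(x[0],x[1]),x[2]);r=th*w["mtx"][0,0];n=np.hypot(x[0],x[1])
    return w["mtx"][0,2]+r*x[0]/n,w["mtx"][1,2]+r*x[1]/n
for z in(0,-.013,-.03,-.046,-.06):
    print(z,[np.round(fp(p+M@[sx,y,z]),0) for y in(-.0425,0,.0425) for sx in (0,.011)])
im=bot.grab_frame("wrist");cv2.imwrite("pics/w4.png",im[:,:,::-1])
```

```text
0 [array([253., 234.]), array([251., 218.]), array([319., 235.]), array([319., 218.]), array([386., 234.]), array([387., 218.])]
-0.013 [array([248., 243.]), array([247., 226.]), array([319., 244.]), array([319., 227.]), array([390., 243.]), array([391., 226.])]
-0.03 [array([242., 257.]), array([240., 239.]), array([319., 258.]), array([319., 239.]), array([396., 257.]), array([398., 239.])]
-0.046 [array([235., 271.]), array([232., 252.]), array([319., 273.]), array([319., 254.]), array([403., 271.]), array([405., 252.])]
-0.06 [array([228., 287.]), array([225., 267.]), array([319., 289.]), array([319., 269.]), array([410., 287.]), array([413., 267.])]
```

View pics/w4.png

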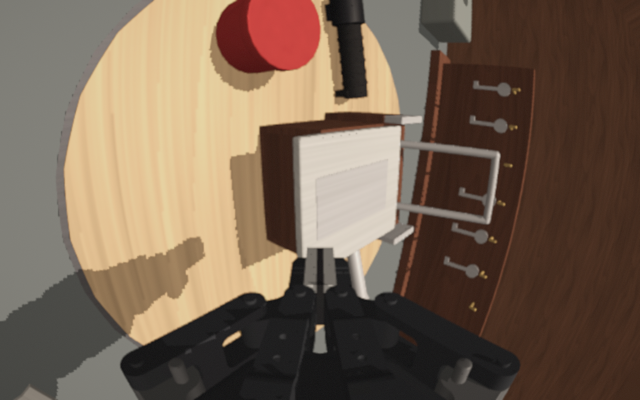

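All three cameras agree: the real finger tips are about 35 mm behind the reported TCP along tool z. I'll build in that tool-fixed offset by advancing 95 mm instead of 60.

>>> {"api": "servo_tool", "payload": {"offset": [[0,0,0.35],[0,0,0.35],[0,0,0.35],[0,0,0.35],[0,0,0],[0,0,0],[0,0,0],[0,0,0]], "delta_rot": [[0,0,0],[0,0,0],[0,0,0],[0,0,0],[0,0,0],[0,0,0],[0,0,0],[0,0,0]], "hand": [0.2,0.2,0.2,0.2,0.2,0.2,0.2,0.2]}}

```text
time: 6.0
tcp_pos: [0.5356, 0.059, 0.0994]
tcp_rot: [0.254, 0.582, 0.708, 0.309]
wrist_force: [0.6, -0.2, 0.7]
gripper_width: 0.599
```

>>> {"api": "servo_tool", "payload": {"offset": [[0,0,0.4],[0,0,0.4],[0,0,0.4],[0,0,0.4],[0,0,0]], "delta_rot": [[0,0,0],[0,0,0],[0,0,0],[0,0,0],[0,0,0]], "hand": [0.2,0.2,0.2,0.2,0.2]}}

```text
time: 6.5
tcp_pos: [0.5643, 0.0647, 0.0712]
tcp_rot: [0.254, 0.582, 0.708, 0.308]
wrist_force: [-0.5, -0.1, 0.9]
gripper_width: 0.596
```

```bash
cat >> h.py <<'E'
D=.035
def show(bot,name,g=.6):
    s=bot.observe();M=rot(s['tcp_rot']).as_matrix();p=s['tcp_pos'];o=[]
    print(s['time'],p.round(4),s['qpos'].round(3),"gw",round(s['gripper_width'],3),"F",s['wrist_force'].round(1))
    for n,x0,y0 in (("top",255,90),("scene",260,130)):
        c=bot.calibration(n);im=bot.grab_frame(n)[:,:,::-1].copy()
        im=cv2.resize(im[y0:y0+140,x0:x0+100],None,fx=4,fy=4,interpolation=cv2.INTER_CUBIC)
        for y,col in((0,(0,0,255)),(g*.0425,(0,255,0)),(-g*.0425,(255,0,0))):
            u,v=proj(c,p+M@[0,y,-D-(.004 if y else 0)]);cv2.circle(im,(int((u-x0)*4),int((v-y0)*4)),2,col,-1)
        u,v=proj(c,lip(0));cv2.circle(im,(int((u-x0)*4),int((v-y0)*4)),2,(255,0,255),-1)
        o.append(im)
    cv2.imwrite(f"pics/{name}.png",np.hstack(o)); return s
E
python3 - <<'E'
from h import *
from rig import bot
show(bot,"c5")
cv2.imwrite("pics/w5.png",bot.grab_frame("wrist")[:,:,::-1])
E
```

```text
6.5 [0.5643 0.0647 0.0712] [ 0.056 -0.313 -1.068 -0.002  0.101  1.476] gw 0.596 F [-0.5 -0.1  0.9]
```

View pics/c5.png

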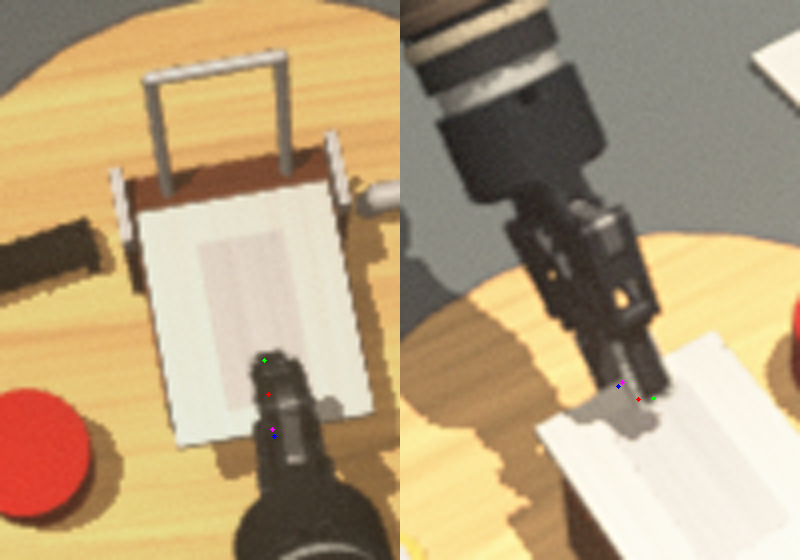

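View pics/w5.png

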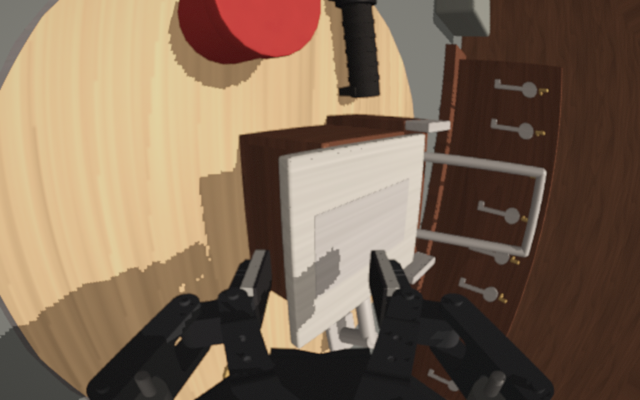

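The fingers now straddle the lip: the projected upper tip (265,360) in the top crop sits on the real finger. The lower tip at (274,436) is just in front of the lip. I'll advance the last 20 mm.

>>> {"api": "servo_tool", "payload": {"offset": [[0,0,0.2],[0,0,0.2],[0,0,0.2],[0,0,0.2],[0,0,0],[0,0,0]], "delta_rot": [[0,0,0],[0,0,0],[0,0,0],[0,0,0],[0,0,0],[0,0,0]], "hand": [0.2,0.2,0.2,0.2,0.2,0.2]}}

```text
time: 7.25
tcp_pos: [0.5786, 0.0675, 0.0577]
tcp_rot: [0.254, 0.582, 0.708, 0.308]
wrist_force: [-0.4, -0.1, 0.6]
gripper_width: 0.6
```

Run:
```python
from h import *
from rig import bot
show(bot,"c6")
cv2.imwrite("pics/w6.png",bot.grab_frame("wrist")[:,:,::-1])
```

```text
7.25 [0.5786 0.0675 0.0577] [ 0.062 -0.254 -1.069 -0.061  0.096  1.48 ] gw 0.6 F [-0.4 -0.1  0.6]
```

View pics/c6.png

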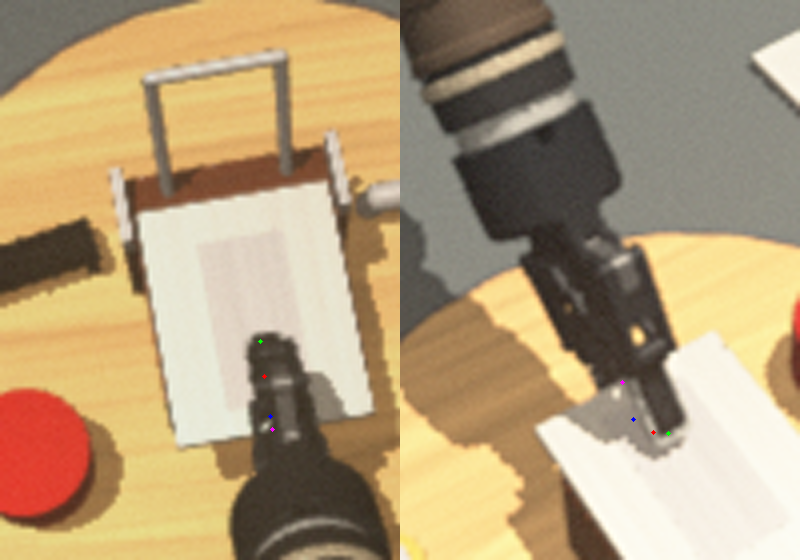

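View pics/w6.png

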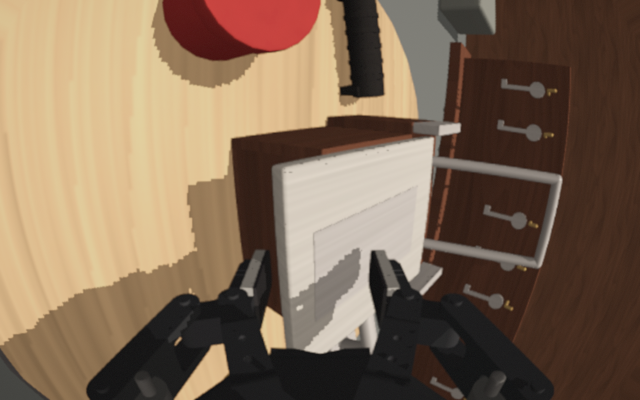

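>>> {"api": "servo_tool", "payload": {"offset": [[0,0.15,-0.14],[0,0.14,-0.13],[0,0.21,-0.19],[0,0.22,-0.17],[0,0.23,-0.16],[0,0.23,-0.15],[0,0,0]], "delta_rot": [[0,0,0],[0,0,0],[0,0,0],[0,0,0],[0,0,0],[0,0,0],[0,0,0]], "hand": [0.2,0.2,0.2,0.2,0.2,0.2,0.2]}}

```text
time: 8.1
tcp_pos: [0.5825, 0.0682, 0.0978]
tcp_rot: [0.255, 0.582, 0.708, 0.309]
wrist_force: [0.1, -0.2, -1.0]
gripper_width: 0.605
```

Run:
```python
from h import *
from rig import bot
show(bot,"c7")
```

```text
8.1 [0.5825 0.0682 0.0978] [ 0.063 -0.309 -1.001  0.058  0.096  1.481] gw 0.605 F [ 0.1 -0.2 -1. ]
```

View pics/c7.png

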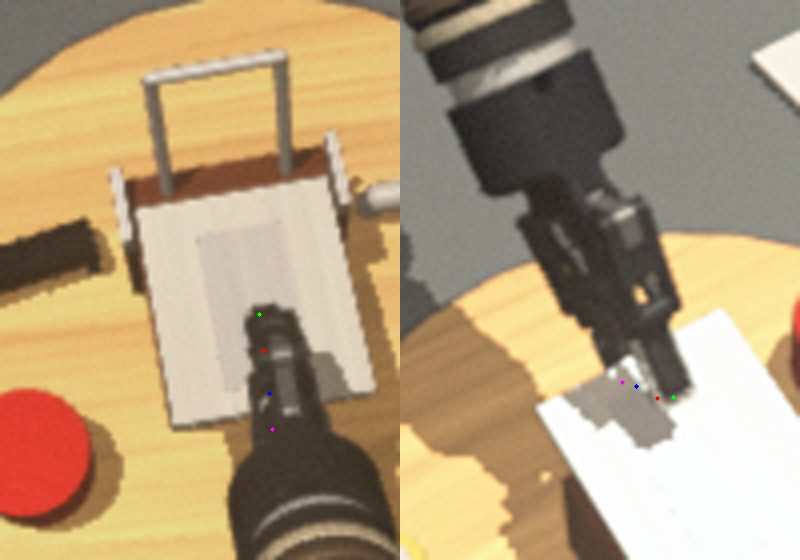

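The cover is tilting. In the top crop its front edge has moved to about (270,408), and its back edge is still in place at about (235,195). I'll carry on to 0.75 rad.

>>> {"api": "servo_tool", "payload": {"offset": [[0,0.24,-0.14],[0,0.25,-0.13],[0,0.26,-0.12],[0,0.26,-0.1],[0,0.27,-0.09],[0,0.27,-0.08],[0,0,0]], "delta_rot": [[0,0,0],[0,0,0],[0,0,0],[0,0,0],[0,0,0],[0,0,0],[0,0,0]], "hand": [0.2,0.2,0.2,0.2,0.2,0.2,0.2]}}

```text
time: 8.9
tcp_pos: [0.5967, 0.071, 0.1374]
tcp_rot: [0.255, 0.582, 0.708, 0.309]
wrist_force: [-1.2, -0.2, -1.0]
gripper_width: 0.597
```

>>> {"api": "servo_tool", "payload": {"offset": [[0,0.27,-0.06],[0,0.28,-0.05],[0,0.28,-0.03],[0,0.28,-0.02],[0,0.2,-0.01],[0,0,0]], "delta_rot": [[0,0,0],[0,0,0],[0,0,0],[0,0,0],[0,0,0],[0,0,0]], "hand": [0.2,0.2,0.2,0.2,0.2,0.2]}}

```text
time: 9.5
tcp_pos: [0.6152, 0.0747, 0.1635]
tcp_rot: [0.255, 0.582, 0.708, 0.309]
wrist_force: [-1.4, -0.2, 0.1]
gripper_width: 0.603
```

Run:
```python
from h import *
from rig import bot
show(bot,"c8")
cv2.imwrite("pics/w8.png",bot.grab_frame("wrist")[:,:,::-1])
```

```text
9.5 [0.6152 0.0747 0.1635] [ 0.075 -0.303 -0.838  0.215  0.087  1.489] gw 0.603 F [-1.4 -0.2  0.1]
```

View pics/c8.png

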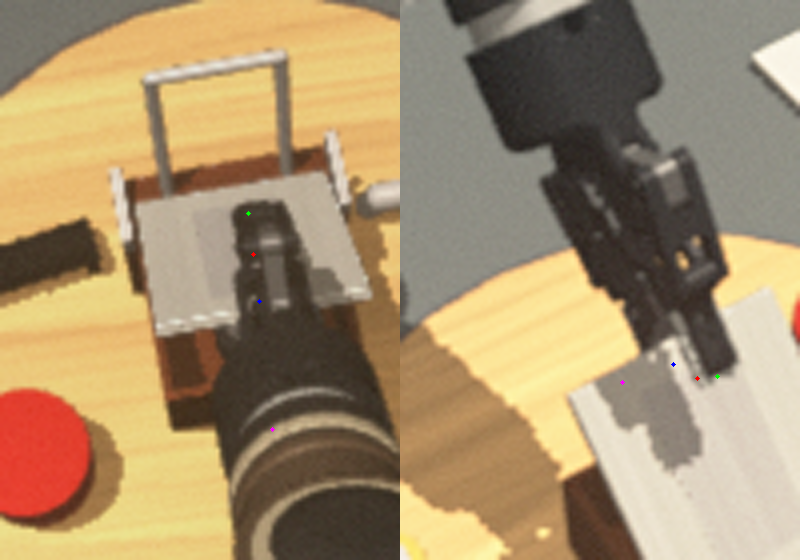

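View pics/w8.png

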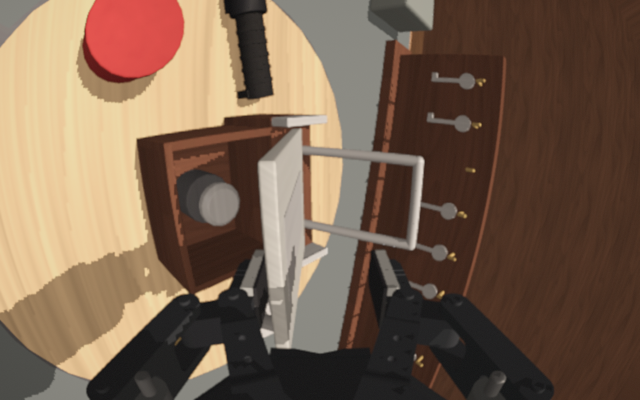

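The wrist view shows the cover raised, lying almost flat along the lower pad, with the plunger visible at (213,200). I'll close on it, shifting along -y so that the plate stays still.

>>> {"api": "servo_tool", "payload": {"offset": [[0,0,0],[0,-0.09,0],[0,-0.09,0],[0,-0.09,0],[0,-0.09,0],[0,-0.09,0],[0,-0.09,0],[0,-0.08,0]], "delta_rot": [[0,0,0],[0,0,0],[0,0,0],[0,0,0],[0,0,0],[0,0,0],[0,0,0],[0,0,0]], "hand": [0.1,0,-0.1,-0.2,-0.3,-0.4,-0.5,-0.6], "newtons": 30}}

```text
time: 10.45
tcp_pos: [0.6038, 0.0725, 0.1508]
tcp_rot: [0.254, 0.582, 0.708, 0.308]
wrist_force: [-1.2, -0.1, 0.2]
gripper_width: 0.2
```

>>> {"api": "servo_tool", "payload": {"offset": [[0,-0.08,0],[0,-0.08,0],[0,-0.06,0],[0,0,0],[0,0,0]], "delta_rot": [[0,0,0],[0,0,0],[0,0,0],[0,0,0],[0,0,0]], "hand": [-0.7,-0.8,-1,-1,-1]}}

```text
time: 10.95
tcp_pos: [0.6006, 0.0718, 0.1474]
tcp_rot: [0.255, 0.582, 0.708, 0.309]
wrist_force: [1.3, 0.4, 0.3]
gripper_width: 0.089
```

Run:
```python
from h import *
from rig import bot
show(bot,"c9",.09)
cv2.imwrite("pics/w9.png",bot.grab_frame("wrist")[:,:,::-1])
```

```text
10.95 [0.6006 0.0718 0.1474] [ 0.07  -0.322 -0.887  0.186  0.091  1.485] gw 0.089 F [1.3 0.4 0.3]
```

View pics/c9.png

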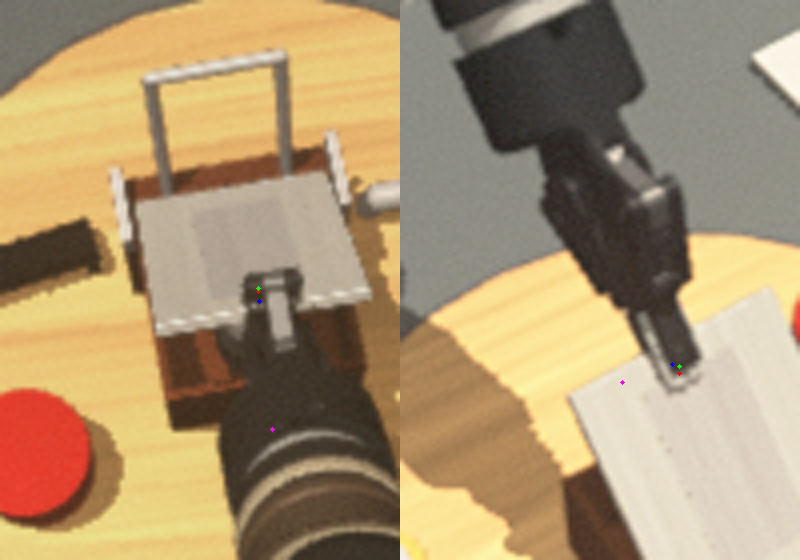

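View pics/w9.png

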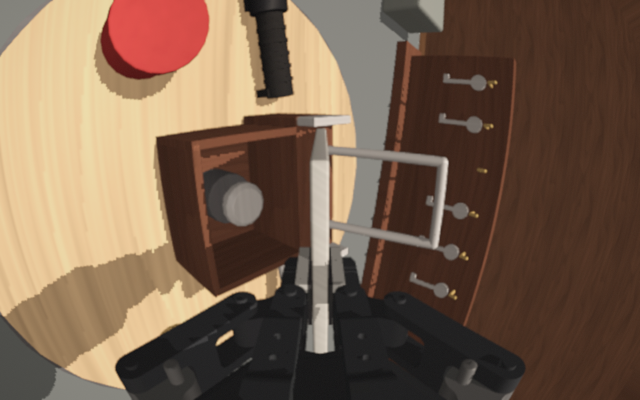

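Gripped: the opening is 7.6 mm for the 8 mm plate. The estimated pivot in the tool frame is y=-4 mm, z=85 mm, which matches the plate geometry. Next I'll turn it about the back edge at 0.05 rad per row.

>>> {"api": "servo_tool", "payload": {"offset": [[0,0.17,0.01],[0,0.17,0.01],[0,0.17,0.01],[0,0.17,0.01],[0,0.17,0.01],[0,0.17,0.01],[0,0.17,0.01],[0,0,0]], "delta_rot": [[0.5,0,0],[0.5,0,0],[0.5,0,0],[0.5,0,0],[0.5,0,0],[0.5,0,0],[0.5,0,0],[0,0,0]], "hand": [-1,-1,-1,-1,-1,-1,-1,-1]}}

```text
time: 11.9
tcp_pos: [0.626, 0.0769, 0.1652]
tcp_rot: [0.149, 0.617, 0.751, 0.181]
wrist_force: [-3.3, 2.2, 7.2]
gripper_width: 0.085
```

```bash
cat >> h.py <<'E'
def rep(s):
    M=rot(s['tcp_rot']).as_matrix(); p=s['tcp_pos']
    print("pitch",np.arctan2(-M[2,2],M[:,2]@H).round(3),"yaw of x",np.arctan2(-M[0,0],M[1,0]).round(3),"pivot in tool",(M.T@(B-p)).round(4),"F",s['wrist_force'].round(1),"gw",round(s['gripper_width'],3),s['qpos'].round(2))
E
python3 - <<'E'
from h import *
from rig import bot
rep(show(bot,"c10",.09))
E
```

```text
11.9 [0.626  0.0769 0.1652] [ 0.1   -0.071 -0.426  0.744  0.042  1.487] gw 0.085 F [-3.3  2.2  7.2]
pitch 1.097 yaw of x 0.194 pivot in tool [ 0.0012 -0.0062  0.0858] F [-3.3  2.2  7.2] gw 0.085 [ 0.1  -0.07 -0.43  0.74  0.04  1.49]
```

View pics/c10.png

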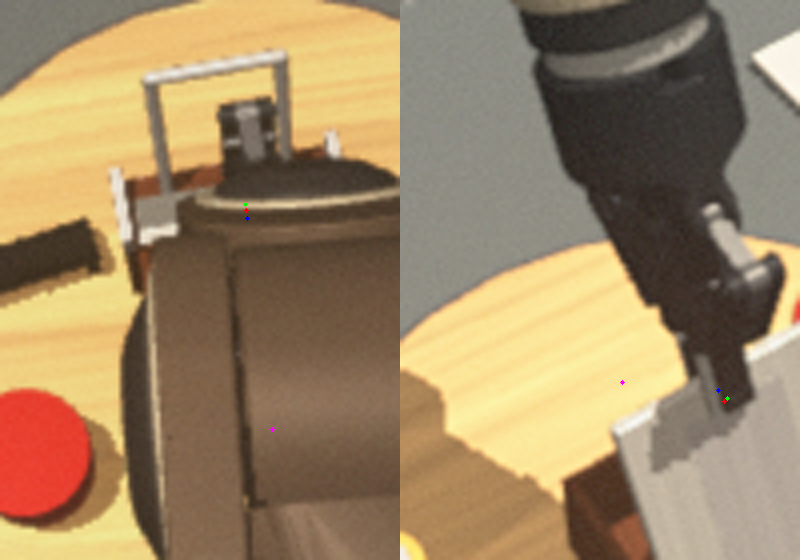

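>>> {"api": "servo_tool", "payload": {"offset": [[0,0.17,-0.06],[0,0.17,0.01],[0,0.17,0.01],[0,0.17,0.01],[0,0.17,0.01],[0,0.17,0.01],[0,0.17,0.01],[0,0,0]], "delta_rot": [[0.5,0,0],[0.5,0,0],[0.5,0,0],[0.5,0,0],[0.5,0,0],[0.5,0,0],[0.5,0,0],[0,0,0]], "hand": [-1,-1,-1,-1,-1,-1,-1,-1]}}

```text
time: 12.8
tcp_pos: [0.6523, 0.0824, 0.1732]
tcp_rot: [0.039, 0.634, 0.771, 0.047]
wrist_force: [-1.4, 1.5, 5.5]
gripper_width: 0.08
```

Run:
```python
from h import *
from rig import bot
rep(show(bot,"c11",.09))
```

```text
12.8 [0.6523 0.0824 0.1732] [0.121 0.269 0.077 1.257 0.009 1.498] gw 0.08 F [-1.4  1.5  5.5]
pitch 1.448 yaw of x 0.194 pivot in tool [ 0.0009 -0.004   0.0873] F [-1.4  1.5  5.5] gw 0.08 [0.12 0.27 0.08 1.26 0.01 1.5 ]
```

View pics/c11.png

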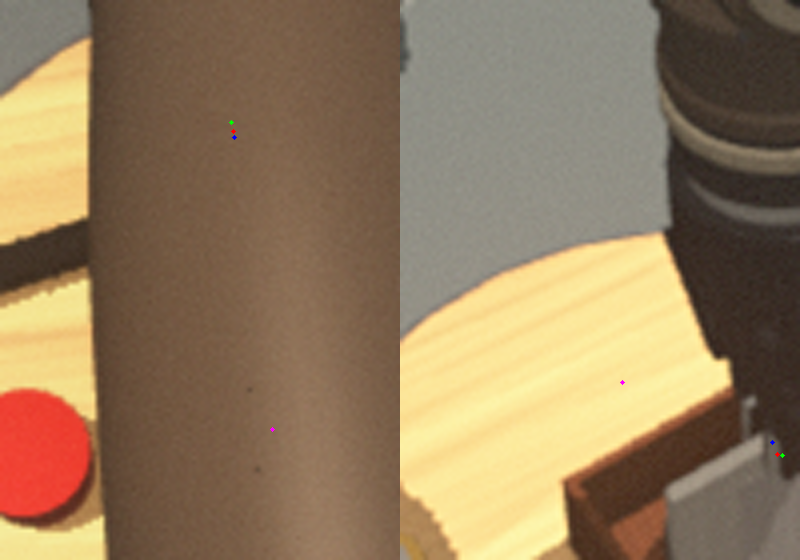

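>>> {"api": "servo_tool", "payload": {"offset": [[0,0.17,-0.04],[0,0.17,0.01],[0,0.17,0.01],[0,0.17,0.01],[0,0.17,0.01],[0,0,0]], "delta_rot": [[0.5,0,0],[0.5,0,0],[0.5,0,0],[0.5,0,0],[0.5,0,0],[0,0,0]], "hand": [-1,-1,-1,-1,-1,-1]}}

```text
time: 13.5
tcp_pos: [0.6725, 0.0863, 0.1724]
tcp_rot: [-0.041, 0.634, 0.771, -0.05]
wrist_force: [-2.4, 0.7, 1.7]
gripper_width: 0.084
```

Run:
```python
from h import *
from rig import bot
s=bot.observe();rep(s)
cv2.imwrite("pics/s12.png",bot.grab_frame("scene")[100:360,220:500,::-1].repeat(2,0).repeat(2,1))
cv2.imwrite("pics/w12.png",bot.grab_frame("wrist")[:,:,::-1])
```

```text
pitch 1.701 yaw of x 0.194 pivot in tool [ 0.001  -0.0026  0.0875] F [-2.4  0.7  1.7] gw 0.084 [ 0.13  0.57  0.51  1.65 -0.01  1.51]
```

View pics/s12.png

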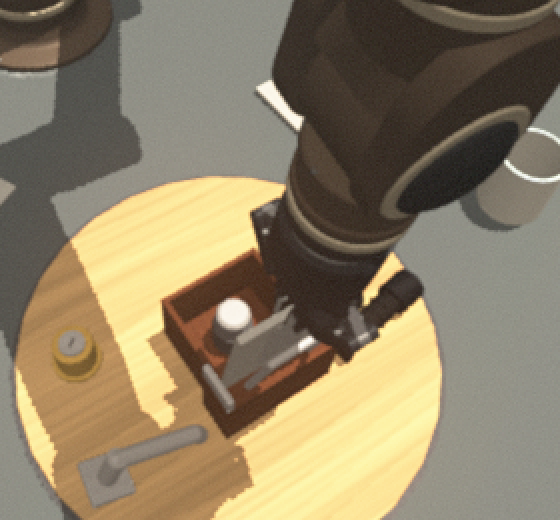

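View pics/w12.png

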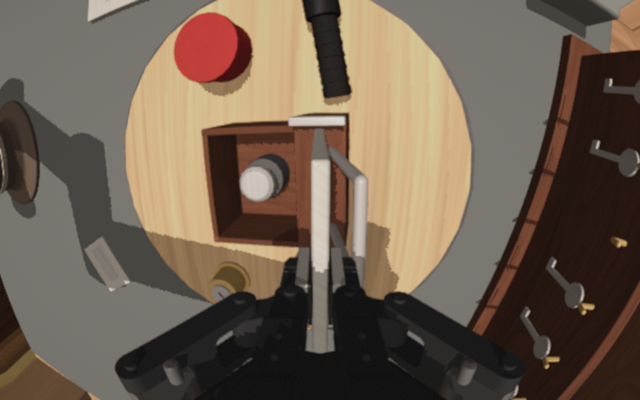

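>>> {"api": "servo_tool", "payload": {"offset": [[0,0.1,0],[0,0.1,0],[0,0.1,0],[0,0,0]], "delta_rot": [[0.3,0,0],[0.3,0,0],[0.3,0,0],[0,0,0]], "hand": [-1,-1,-1,-1]}}

```text
time: 14.0
tcp_pos: [0.6794, 0.0873, 0.1715]
tcp_rot: [-0.069, 0.632, 0.768, -0.085]
wrist_force: [-1.0, -1.0, -1.0]
gripper_width: 0.08
```

Run:
```python
from h import *
from rig import bot
s=bot.observe();rep(s)
cv2.imwrite("pics/w13.png",bot.grab_frame("wrist")[80:330,150:470,::-1].repeat(2,0).repeat(2,1))
```

```text
pitch 1.79 yaw of x 0.194 pivot in tool [ 0.0014 -0.0018  0.088 ] F [-1. -1. -1.] gw 0.08 [ 0.13  0.69  0.7   1.8  -0.01  1.51]
```

View pics/w13.png

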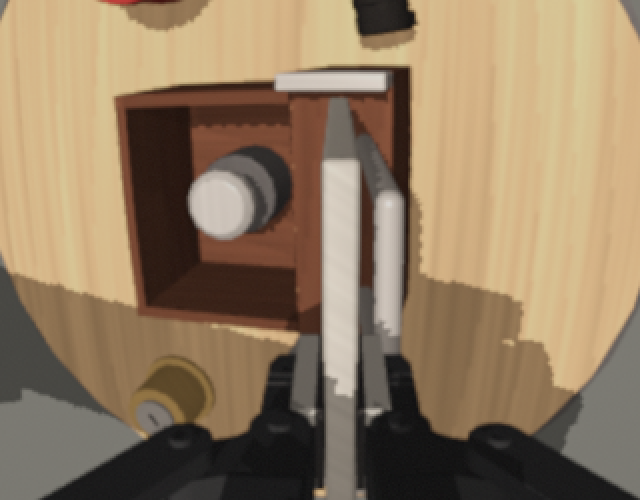

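The cover sits just in front of the bars and parallel to them, at pitch 1.79. The right pad ends above the bar. I'll open gently and then retract along the plate.

>>> {"api": "servo_tool", "payload": {"offset": [[0,0,0],[0,0,0],[0,0,0],[0,0,0],[0,0,0],[0,0,0]], "delta_rot": [[0,0,0],[0,0,0],[0,0,0],[0,0,0],[0,0,0],[0,0,0]], "hand": [-0.8,-0.75,-0.7,-0.6,-0.5,-0.5]}}

```text
time: 14.65
tcp_pos: [0.6793, 0.0873, 0.1727]
tcp_rot: [-0.069, 0.632, 0.768, -0.084]
wrist_force: [0.3, 0.4, 0.1]
gripper_width: 0.249
```

Run:
```python
from h import *
from rig import bot
s=bot.observe();rep(s)
cv2.imwrite("pics/w14.png",bot.grab_frame("wrist")[80:330,150:470,::-1].repeat(2,0).repeat(2,1))
```

```text
pitch 1.788 yaw of x 0.194 pivot in tool [ 0.0013 -0.0016  0.0892] F [0.3 0.4 0.1] gw 0.249 [ 0.13  0.69  0.7   1.8  -0.01  1.51]
```

View pics/w14.png

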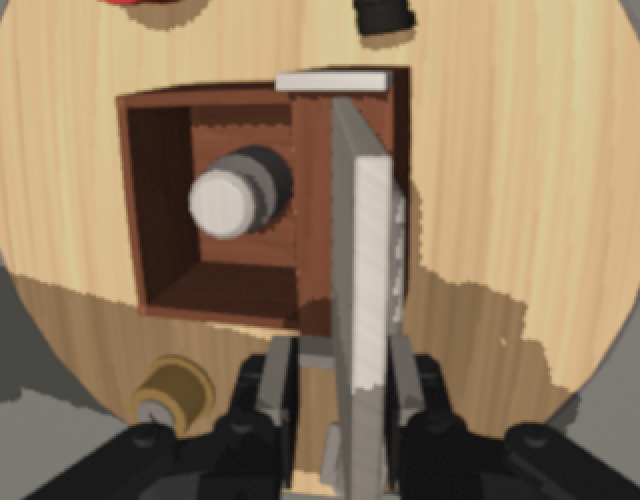

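The cover has tipped back onto the bars, with its top edge now at x≈372 in the crop. I'll open a little more and retract upwards.

>>> {"api": "servo_tool", "payload": {"offset": [[0,0,0],[0,0,0],[0,0,-0.2],[0,0,-0.4],[0,0,-0.6],[0,0,-0.8],[0,0,-0.8],[0,0,-0.8]], "delta_rot": [[0,0,0],[0,0,0],[0,0,0],[0,0,0],[0,0,0],[0,0,0],[0,0,0],[0,0,0]], "hand": [-0.35,-0.2,-0.2,-0.2,-0.2,-0.2,-0.2,-0.2]}}

```text
time: 15.5
tcp_pos: [0.688, 0.0897, 0.2469]
tcp_rot: [-0.061, 0.632, 0.769, -0.076]
wrist_force: [0.0, 0.1, -0.6]
gripper_width: 0.399
```

Run:
```python
from h import *
from rig import bot
s=bot.observe();rep(s);print(s['time'],s['tcp_pos'])
cv2.imwrite("pics/w15.png",bot.grab_frame("wrist")[:,:,::-1])
cv2.imwrite("pics/s15.png",bot.grab_frame("scene")[100:360,220:500,::-1].repeat(2,0).repeat(2,1))
```

```text
pitch 1.766 yaw of x 0.194 pivot in tool [0.001  0.0019 0.1637] F [ 0.   0.1 -0.6] gw 0.399 [ 0.14  0.77  1.02  2.02 -0.01  1.51]
15.5 [0.68801847 0.08966369 0.2469474 ]
```

View pics/w15.png

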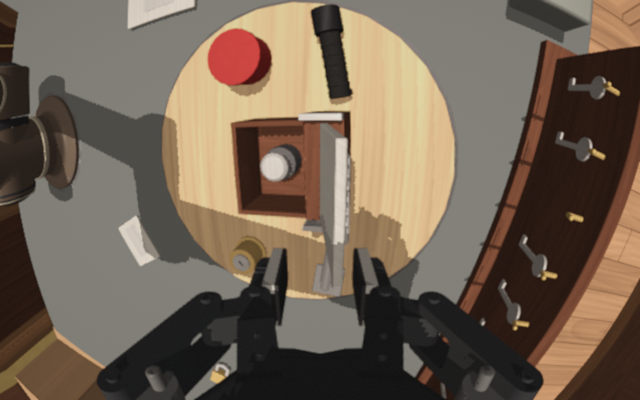

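View pics/s15.png

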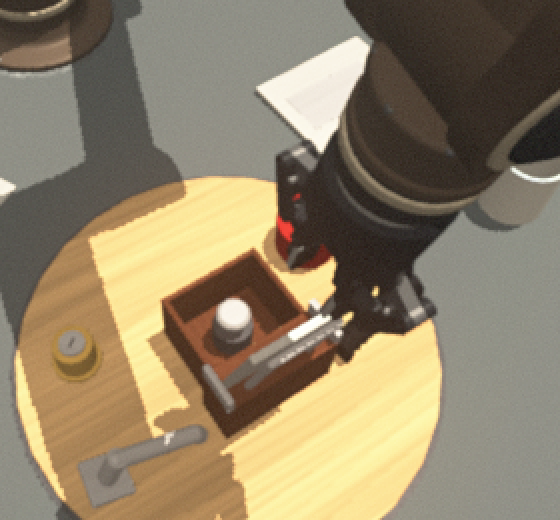

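The cover leans on the rest and the plunger is exposed at (280,162) in the wrist view. Next I'll measure the plunger and plan the press.

Run:
```python
from h import *
from rig import bot
im=cv2.imread("pics/s15.png");c=bot.calibration("scene")
cr=im[270:350,200:270];g=cv2.cvtColor(cr,cv2.COLOR_BGR2HSV);m=((g[...,2]>185)&(g[...,1]<50)).astype(np.uint8)
n,l,st,ce=cv2.connectedComponentsWithStats(m);i=1+st[1:,4].argmax();u,v=ce[i]+[200,270];print(st[i],u,v)
print("plunger scene",onz(c,220+u/2,100+v/2,.074))
O=C+.015*H; PL=O-.008*H; PL[2]=.074; print("plunger model",PL)
s=bot.observe();p=s['tcp_pos']
T=tool(psi,1.571)
tgt=PL+[0,0,.13-.035]; 
print(tgt)
a=PL.copy();a[2]=p[2]+.0
for r in plan(p,s['tcp_rot'],a,T,8):print(r)
```

```text
[ 18  30  32  28 760] 233.3736842105263 313.60526315789474
plunger scene [0.59967064 0.07391673 0.074     ]
plunger model [0.59686733 0.07235637 0.074     ]
[0.59686733 0.07235637 0.169     ]
([0.0, -0.45, 0.09], [-0.24, 0.0, -0.0])
([0.0, -0.45, 0.08], [-0.24, 0.0, -0.0])
([0.0, -0.45, 0.07], [-0.24, 0.0, -0.0])
([0.0, -0.45, 0.05], [-0.24, 0.0, -0.0])
([0.0, -0.45, 0.04], [-0.24, 0.0, -0.0])
([0.0, -0.45, 0.03], [-0.24, 0.0, -0.0])
([0.0, -0.45, 0.02], [-0.24, 0.0, -0.0])
([0.0, -0.45, 0.01], [-0.24, 0.0, -0.0])
```

>>> {"api": "servo_tool", "payload": {"offset": [[0,-0.45,0.09],[0,-0.45,0.08],[0,-0.45,0.07],[0,-0.45,0.05],[0,-0.45,0.04],[0,-0.45,0.03],[0,-0.45,0.02],[0,-0.45,0.01]], "delta_rot": [[-0.24,0,0],[-0.24,0,0],[-0.24,0,0],[-0.24,0,0],[-0.24,0,0],[-0.24,0,0],[-0.24,0,0],[-0.24,0,0]], "hand": [-0.2,-0.2,-0.2,-0.2,-0.4,-0.6,-0.8,-1]}}

```text
time: 16.4
tcp_pos: [0.5953, 0.0716, 0.247]
tcp_rot: [-0.001, 0.635, 0.772, -0.003]
wrist_force: [0.0, 0.6, 0.0]
gripper_width: -0.001
```

>>> {"api": "servo_tool", "payload": {"offset": [[0,0,0],[0,0,0],[0,0,0]], "delta_rot": [[0,0,0],[0,0,0],[0,0,0]], "hand": [-1,-1,-1]}}

```text
time: 16.7
tcp_pos: [0.5975, 0.072, 0.2472]
tcp_rot: [-0.001, 0.635, 0.772, -0.003]
wrist_force: [0.8, 0.8, -0.9]
gripper_width: -0.002
```

Run:
```python
from h import *
from rig import bot
s=bot.observe();rep(s);p=s['tcp_pos'];print(s['time'],p)
PL=np.array([.598,.073,.169])
for r in plan(p,s['tcp_rot'],PL,tool(psi,1.571),4):print(r)
cv2.imwrite("pics/w16.png",bot.grab_frame("wrist")[:,:,::-1])
cv2.imwrite("pics/s16.png",bot.grab_frame("scene")[100:360,220:500,::-1].repeat(2,0).repeat(2,1))
```

```text
pitch 1.577 yaw of x 0.194 pivot in tool [0.0009 0.0635 0.1607] F [ 0.8  0.8 -0.9] gw -0.002 [ 0.12  0.29  0.28  1.56 -0.    1.5 ]
16.7 [0.59750767 0.07196053 0.24715382]
([0.01, 0.01, 0.78], [-0.02, 0.0, -0.0])
([0.01, 0.01, 0.78], [-0.02, 0.0, -0.0])
([0.01, 0.01, 0.78], [-0.02, 0.0, -0.0])
([0.01, 0.01, 0.78], [-0.02, 0.0, -0.0])
```

View pics/w16.png

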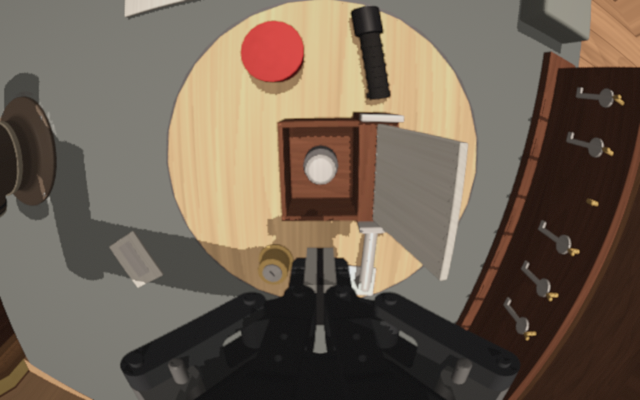

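View pics/s16.png

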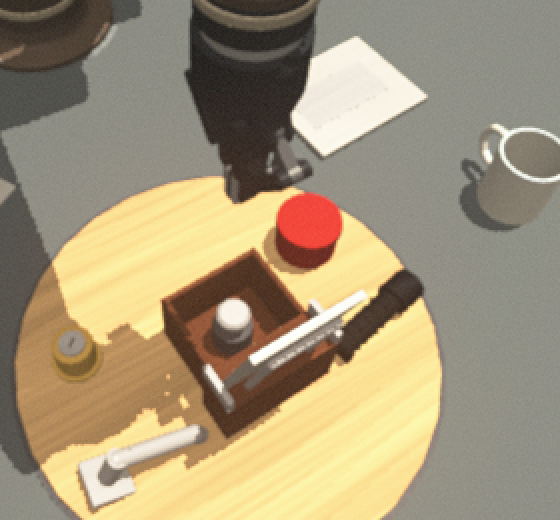

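The cover leans squarely on the bars (scene crop, about (310,330)), and the shut fingers are centred over the plunger. Going down.

>>> {"api": "servo_tool", "payload": {"offset": [[0,0,0.78],[0,0,0.78],[0,0,0.78],[0,0,0.78],[0,0,0.78],[0,0,0.78],[0,0,0.78],[0,0,0]], "delta_rot": [[0,0,0],[0,0,0],[0,0,0],[0,0,0],[0,0,0],[0,0,0],[0,0,0],[0,0,0]], "hand": [-1,-1,-1,-1,-1,-1,-1,-1]}}

```text
time: 17.6
tcp_pos: [0.5954, 0.0714, 0.1076]
tcp_rot: [-0.003, 0.635, 0.772, -0.005]
wrist_force: [1.0, 0.3, -0.9]
gripper_width: -0.001
```

Run:
```python
from h import *
from rig import bot
s=bot.observe();rep(s);print(s['time'],s['tcp_pos'])
cv2.imwrite("pics/s17.png",bot.grab_frame("scene")[100:360,220:500,::-1].repeat(2,0).repeat(2,1))
```

```text
pitch 1.582 yaw of x 0.194 pivot in tool [0.0007 0.0649 0.0209] F [ 1.   0.3 -0.9] gw -0.001 [ 0.12  0.29 -0.03  1.26 -0.    1.5 ]
17.6 [0.5953848  0.0714065  0.10757983]
```

View pics/s17.png

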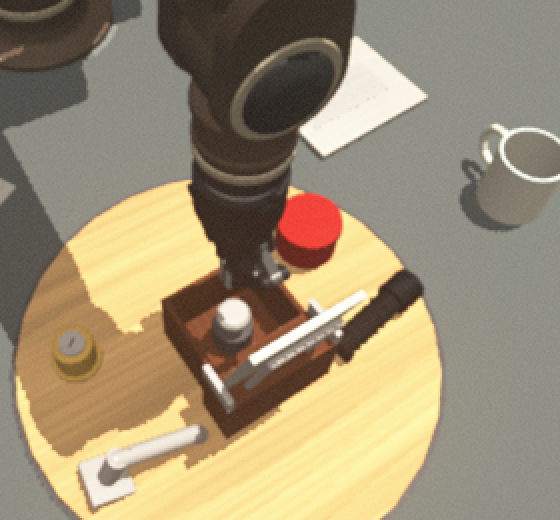

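>>> {"api": "servo_tool", "payload": {"offset": [[0,0.05,0.5],[0,0.03,0.5],[0,0,0.5],[0,0,0.3],[0,0,0]], "delta_rot": [[0,0,0],[0,0,0],[0,0,0],[0,0,0],[0,0,0]], "hand": [-1,-1,-1,-1,-1]}}

```text
time: 18.15
tcp_pos: [0.5976, 0.0717, 0.0644]
tcp_rot: [-0.002, 0.635, 0.772, -0.004]
wrist_force: [0.0, 0.7, -0.1]
gripper_width: -0.002
```

Run:
```python
from h import *
from rig import bot
s=bot.observe();rep(s);p=s['tcp_pos'];print(s['time'],p)
c=bot.calibration("scene");im=bot.grab_frame("scene")[:,:,::-1][190:320,270:410].repeat(4,0).repeat(4,1)
im=np.ascontiguousarray(im);M=rot(s['tcp_rot']).as_matrix()
u,v=proj(c,p-M[:,2]*.035);cv2.circle(im,(int((u-270)*4),int((v-190)*4)),4,(0,0,255),-1)
cv2.imwrite("pics/s18.png",im)
```

```text
pitch 1.579 yaw of x 0.194 pivot in tool [ 0.0008  0.0623 -0.0221] F [ 0.   0.7 -0.1] gw -0.002 [ 0.12  0.31 -0.11  1.17 -0.    1.5 ]
18.15 [0.59756877 0.07167065 0.0644115 ]
```

View pics/s18.png

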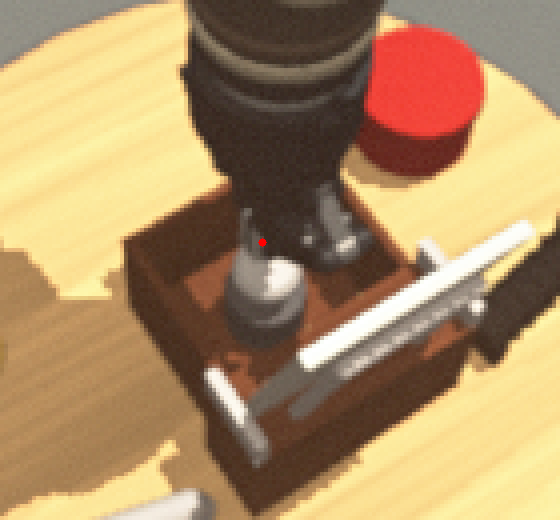

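>>> {"api": "servo_tool", "payload": {"offset": [[0,0,0.3],[0,0,0.3],[0,0,0.2],[0,0,0.2],[0,0,0.08],[0,0,0.08],[0,0,0]], "delta_rot": [[0,0,0],[0,0,0],[0,0,0],[0,0,0],[0,0,0],[0,0,0],[0,0,0]], "hand": [-1,-1,-1,-1,-1,-1,-1]}}

```text
time: 18.9
tcp_pos: [0.5983, 0.0717, 0.0371]
tcp_rot: [-0.001, 0.635, 0.772, -0.003]
wrist_force: [-1.2, 0.1, 1.9]
gripper_width: -0.001
```

>>> {"api": "servo_tool", "payload": {"offset": [[0,0,0.08],[0,0,0.08],[0,0,0.08],[0,0,0]], "delta_rot": [[0,0,0],[0,0,0],[0,0,0],[0,0,0]], "hand": [-1,-1,-1,-1]}}

```text
time: 19.3
tcp_pos: [0.5986, 0.0717, 0.0312]
tcp_rot: [-0.001, 0.635, 0.772, -0.002]
wrist_force: [-1.6, -0.6, 5.6]
gripper_width: -0.004
```

>>> {"api": "servo_tool", "payload": {"offset": [[0,0,0.08],[0,0,0.04],[0,0,0]], "delta_rot": [[0,0,0],[0,0,0],[0,0,0]], "hand": [-1,-1,-1]}}

```text
time: 19.6
tcp_pos: [0.5987, 0.0717, 0.0293]
tcp_rot: [-0.001, 0.635, 0.772, -0.002]
wrist_force: [-3.2, -0.1, 9.6]
gripper_width: 0.003
```

>>> {"api": "servo_tool", "payload": {"offset": [[0,0,0.05],[0,0,0.05],[0,0,0]], "delta_rot": [[0,0,0],[0,0,0],[0,0,0]], "hand": [-1,-1,-1]}}

```text
time: 19.9
tcp_pos: [0.5988, 0.0718, 0.029]
tcp_rot: [0.0, 0.635, 0.772, -0.002]
wrist_force: [-9.5, -0.6, 22.9]
gripper_width: -0.001
```

Run:
```python
from h import *
from rig import bot
s=bot.observe();rep(s);p=s['tcp_pos'];print(s['time'],p)
im=bot.grab_frame("scene")[:,:,::-1][190:320,270:410].repeat(4,0).repeat(4,1)
cv2.imwrite("pics/s19.png",im)
```

```text
pitch 1.573 yaw of x 0.194 pivot in tool [ 0.0009  0.061  -0.0571] F [-9.5 -0.6 22.9] gw -0.001 [ 0.12  0.32 -0.16  1.09 -0.    1.5 ]
19.9 [0.59884837 0.07175038 0.02902469]
```

View pics/s19.png

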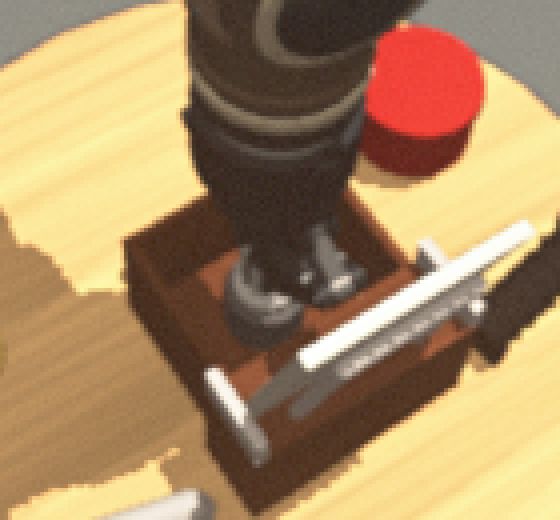

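At the stop: the force jumped from about 10 N to 23 N with no further travel, and the tip height is 64 mm as expected for full depth. I'll hold briefly and then withdraw straight up.

>>> {"api": "servo_tool", "payload": {"offset": [[0,0,0.02],[0,0,0],[0,0,0],[0,0,-0.2],[0,0,-0.3],[0,0,-0.4],[0,0,-0.6],[0,0,-0.8]], "delta_rot": [[0,0,0],[0,0,0],[0,0,0],[0,0,0],[0,0,0],[0,0,0],[0,0,0],[0,0,0]], "hand": [-1,-1,-1,-1,-1,-1,-1,-1]}}

```text
time: 20.75
tcp_pos: [0.5981, 0.0717, 0.0821]
tcp_rot: [-0.002, 0.635, 0.772, -0.003]
wrist_force: [0.4, 0.7, 0.2]
gripper_width: -0.001
```

>>> {"api": "servo_tool", "payload": {"offset": [[0,0,-0.8],[0,0,-0.8],[0,0,-0.8],[0,0,-0.8],[0,-0.3,-0.8],[0,-0.5,-0.8],[0,-0.5,-0.4],[0,0,0]], "delta_rot": [[0,0,0],[0,0,0],[0,0,0],[0,0,0],[0,0,0],[0,0,0],[0,0,0],[0,0,0]], "hand": [-1,-1,-1,-1,-1,-1,-1,-1]}}

```text
time: 21.55
tcp_pos: [0.5671, 0.0658, 0.2146]
tcp_rot: [0.0, 0.635, 0.772, -0.002]
wrist_force: [-0.9, -0.6, -0.2]
gripper_width: -0.001
```

Run:
```python
from h import *
from rig import bot
s=bot.observe();rep(s);p=s['tcp_pos'];print(s['time'],p)
im=bot.grab_frame("scene")[:,:,::-1][150:360,220:450].repeat(3,0)[:600].repeat(3,1);cv2.imwrite("pics/s20.png",im)
cv2.imwrite("pics/w20.png",bot.grab_frame("wrist")[:,:,::-1])
```

```text
pitch 1.573 yaw of x 0.194 pivot in tool [0.001  0.0938 0.1283] F [-0.9 -0.6 -0.2] gw -0.001 [ 0.12  0.22  0.11  1.47 -0.    1.49]
21.55 [0.56706976 0.06579484 0.21459481]
```

View pics/s20.png

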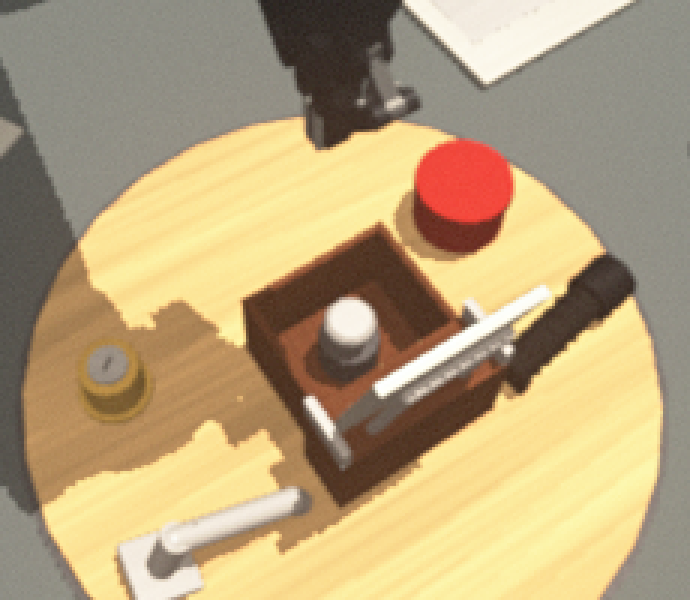

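View pics/w20.png

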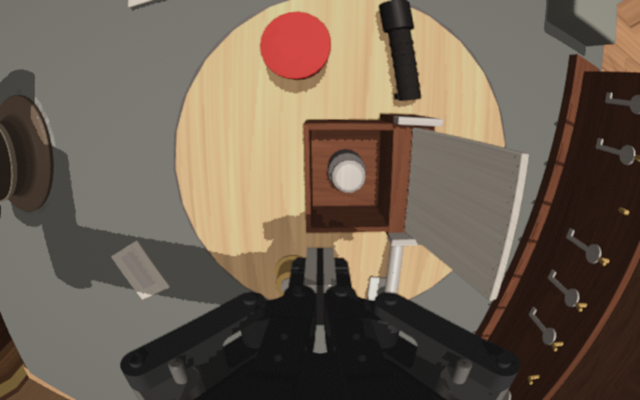

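Run:
```python
from h import *
from rig import bot
c=bot.calibration("scene");Y=np.array([-H[1],H[0],0])
for th in (1.66,1.75,1.815,1.9,1.97):
    up=-np.cos(th)*H+np.sin(th)*Z; n=np.sin(th)*H+np.cos(th)*Z
    e=[B+[0,0,.002]+.14*up+.008*n*k+y*Y for y in(-.056,.056) for k in (0,1)]
    print(th,[((np.array(proj(c,q))-[220,150])*3).round(0).tolist() for q in e])
```

```text
1.66 [[345.0, 347.0], [353.0, 359.0], [516.0, 247.0], [524.0, 258.0]]
1.75 [[358.0, 367.0], [366.0, 380.0], [529.0, 265.0], [538.0, 277.0]]
1.815 [[367.0, 382.0], [376.0, 396.0], [539.0, 279.0], [548.0, 292.0]]
1.9 [[380.0, 403.0], [388.0, 417.0], [552.0, 298.0], [560.0, 311.0]]
1.97 [[390.0, 420.0], [397.0, 434.0], [561.0, 314.0], [569.0, 327.0]]
```

The top edge of the cover runs from (378,388) to (548,290) in the scene crop, which matches a lean of about 1.82 rad (104°) and is square. The plunger is back at its original pixel, (337,257) in the full picture. Handing in.

Run:
```python
from rig import bot
print(bot.close_job(), bot.observe()['time'])
```

```text
the job is handed in; nothing more can be done
the job is handed in; nothing more can be done
```

The cover is leaning on the wire rest, and the plunger has been pressed to its stop and has sprung back. I handed the job in at about 22 s; no verdict is reported.

**What I did:** I straddled the cover's front edge with open jaws, raised it on the lower finger to 0.75 rad and gripped it. I then turned it about its back edge and let it lean back on the bars. I pressed the plunger with shut fingers and withdrew straight up, leaving the arm clear of everything.

**Last checks:**
- **Cover:** its top edge in the scene picture matches a lean of about 104°, square with the housing and between the lugs.
- **Plunger:** at full depth the force jumped to 23 N with no further travel, with the tip at the expected 64 mm. Afterwards the head was back at its starting pixel.
- **Other things:** the lock, handle, torch and tin show no shift in the pictures. I judged this by eye and did not measure it.

**What disagreed:** the real finger tips lie about 35 mm behind the reported TCP along the tool axis. The scene, top and wrist cameras all agreed on this, and I corrected for it throughout. A level approach to the front edge looked out of reach, so I started from a pitched one.

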